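# Set out the urine test station

### The arm

A 7-joint arm with a two-finger parallel gripper is mounted at the origin on a cart in front of the work surface, level with it; the furniture and walls round the work are solid. World frame = base frame: x ahead of the robot, y to its left, z up, the work surface at z = 0. Lengths are in m, angles in rad, forces in N, time in s.
With the tool pointing down it reaches from about 0.4 to 0.85 m from the base axis. Payload 4.5 kg.
Tool frame: the origin (TCP) lies midway between the tips of the shut fingers; the grasp point (between the pads) lies 19 mm behind it; z points along the fingers, y is the line along which they close (so a half turn about z gives the same grasp; the last joint's range is limited). The gripper opens to 88 mm and grips with 3 to 60 N. Pads are 18 mm wide; open, the fingers measure 123 mm over their backs; the gripper's body (75 mm by 187 mm) begins 45 mm behind the grasp point.
Start: joints at [-1.104, 0.689, -0.195, 1.565, 0.157, 0.902, -0.215], TCP at [0.262, 0.567, 0.211] pointing down, gripper open.
Joint ranges: [-3.01, 3.01], [-0.46, 2.08], [-1.47, 1.51], [0.13, 2.56], [-1, 4.14], [0.04, 2.09], [-2.66, 2.66]. Speed limits (rad/s): [2.57, 2.57, 3.14, 3.14, 3.14, 3.14, 3.14].

### API

Orientations are given as a unit quaternion [x, y, z, w].
In Python, from plant import get_state, viewer, workorder gives the robot as it stands. The module is installed in compiled form; this text tells all that it offers.
- The arm moves only by the tool step_arm, never from a script. Its argument "motion" is a list of rows, each an object of numbers: "wx", "wy", "wz": the turn, a rotation vector about the tool's x, y, z each as a share of 180 degrees, from -1 to 1; "dx", "dy", "dz": the shift along the tool's x, y, z each as a share of 8 cm, from -1 to 1; "claw": the finger opening in mm, from 0 to 88.1. A call has 1 to 8 rows; each row is the pose to reach, as a shift and turn from the pose commanded when the call began, along the tool's axes at that moment, turning the shorter way round; what a row does not reach only later rows make up. A row lasts 1/10 s, in which the tool goes at most 50 mm and 8.59 degrees, less where a joint would pass 70% of its speed; a pose out of reach is approached as far as the arm can. A call with a number of a shift or a turn outside -1 to 1 is refused whole. A call with a gripper value outside its range is refused whole. The fingers move at their own pace and stop on an object; "force" is the grip in N (left out, the last holds). Time passes only in rows, so rows that repeat a pose let the fingers close. It gives the time, the measured TCP pose, the force, the opening and the grip force at its end, in the units of the state.
- get_state(): the state, without advancing time (a new reading comes with each control period).
- viewer.snapshot(name): name is "scene" or "top" or "wrist"; returns (picture, depth): 400x640x3 uint8, red, green, blue; 400x640 float32, m along the optical axis (not along the pixel's ray), 0 where there is no reading.
- viewer.calibration(name): a dict with "vfov" (degrees; the focal length in pixels is half the picture's height over the tangent of half this angle, whatever the lens; pixels are square), "cx", "cy" (the principal point, pixels), "extrinsics" (4x4, takes a point from camera to world coordinates). Camera axes: x right, y down, z forward; pixel columns grow to the right and rows downward; lengths in m; the calibration is good to about 2 mm. A picture is of the moment at which its call begins: read the wrist's pose just before it. calibration takes no time and is no camera call; for the wrist camera it gives the pose at the moment of the call.
- workorder.finish_job(): hands the job in; it is judged then, once.
The state is a dict: "clock": time; "q": joint angles; "qd": joint speeds; "joint_torque": joint torques, N m; "tool_pos": TCP position; "eef_rot": TCP orientation; "contact_force": force on the tool from outside, world axes, zero at the start; "moment": the same for the moment, N m; "opening": opening from 0.0 (shut) to 1.0 (fully open); "finger_force": force on a finger pad.
Only numpy, scipy, OpenCV 4.12 (cv2) and the standard library are available. Lean on these libraries where they do the work, as an engineer would, in place of code of your own. Each camera call takes 0.05 s, during which the arm holds its last target. There are 200 camera calls.

### The job

Set out the urine test station: stand the red-lidded cup, the yellow-lidded cup and the blue-capped strip vial upright in the middle of the round dish of the same colour, and lay the timer, display up, inside the white outline on the black mat and in line with it (either way round). Set the things down rather than dropping them, and leave the oximeter and the glucose meter where they are.

Things in the scene. Friction and masses are not known exactly. Their poses are not given: they have to be found in the camera images.
- red_cup (a point): white translucent specimen cup with a red screw lid, 72 mm tall. The lid is the top 12 mm, 62 mm across; the body below tapers from 56 mm under the lid to 46 mm at the foot. Rigid; stands upright, about 30 g. Best gripped at the lid or just under it, so that the gripper's body stays clear of the lid. The point is at its centre, half-way up (36 mm above its foot); z up
- yellow_cup (a point): white translucent specimen cup with a yellow screw lid, 72 mm tall. The lid is the top 12 mm, 62 mm across; the body below tapers from 56 mm under the lid to 46 mm at the foot. Rigid; stands upright, about 30 g. Best gripped at the lid or just under it, so that the gripper's body stays clear of the lid. The point is at its centre, half-way up (36 mm above its foot); z up
- blue_vial (a point): white test-strip vial with a blue press cap and blue band, 104 mm tall, round: body 38 mm across up to 85 mm, above that the cap, 42 mm across. Rigid; stands upright, about 60 g. Best gripped at the cap or just under it, so that the gripper's body stays clear of the cap. The point is at its centre, half-way up (52 mm above its foot); z up
- timer (a point): flat off-white clip timer with a dark display, one red and two grey buttons, lying flat, 58 mm (its x) by 66 mm (its y), sides 15 mm high (17 mm with the buttons), about 50 g. The point is at its centre, 7.5 mm above its underside; z up
- red_holder_floor (a point): shallow round red dish with a low rim and a thin white ring on its floor, fixed to the worktop: 80 mm across outside, 72 mm inside, rim top 8 mm above the worktop. Holder for the red-lidded cup. The point is the centre of its floor, 3 mm above the worktop
- yellow_holder_floor (a point): shallow round yellow dish with a low rim and a thin white ring on its floor, fixed to the worktop: 80 mm across outside, 72 mm inside, rim top 8 mm above the worktop. Holder for the yellow-lidded cup. The point is the centre of its floor, 3 mm above the worktop
- blue_holder_floor (a point): shallow round blue dish with a low rim and a thin white ring on its floor, fixed to the worktop: 70 mm across outside, 62 mm inside, rim top 8 mm above the worktop. Holder for the blue-capped vial. The point is the centre of its floor, 3 mm above the worktop
- timer_mat_top (a point): black rubber mat, 80 mm (its x) by 88 mm (its y), 3 mm thick, fixed to the worktop, with a white outline rectangle on it, 63 by 71 mm between line centres, for the timer: the timer's x (58 mm) goes along the mat's x (80 mm), either way round. The point is the centre of its top face, 3 mm above the worktop
- oximeter (a point): bystander, to be left alone: white and blue finger-clip oximeter lying flat, 58 mm (its x) by 32 mm (its y), 31 mm high; the point is at its centre
- meter (a point): bystander, to be left alone: white hand-held glucose meter with a blue button, lying flat, 93 mm (its x) by 52 mm (its y), 20 mm high; the point is at its centre
Mind the look-alikes: they are no part of the job. What is shaped like the part that bears yellow_cup but orange is not meant.

How it is judged:
At the end, for the whole second after the job is handed in: Cups and vial stand upright (0.1 rad) on the floor of the dish of their colour, centres within 15 mm; the timer lies flat, display up, on the mat, within 12 mm of its centre and 0.2 rad of its outline, either way round; all at rest; oximeter and meter within 20 mm of where they were (horizontal distance between red_cup and red_holder_floor below 0.015 m and height (world z) of each of red_cup, yellow_cup below 0.044 m and angle between each of red_cup, yellow_cup, blue_vial, timer's own z axis and vertical below 0.1 rad and linear speed of each of cup_red, cup_yellow, vial_blue, clip_timer below 0.02 m/s and angular speed of each of cup_red, cup_yellow, vial_blue, clip_timer below 0.3 rad/s and horizontal distance between yellow_cup and yellow_holder_floor below 0.015 m and horizontal distance between blue_vial and blue_holder_floor below 0.015 m and height (world z) of blue_vial below 0.06 m and horizontal distance between timer and timer_mat_top below 0.012 m and height (world z) of timer below 0.0145 m and angle between the x axis of timer and the x axis of timer_mat_top, either way round below 0.2 rad and distance of each of oximeter, meter from where it was at the start of the episode below 0.02 m); the robot touches nothing.
It fails at once if red cup dropped into its dish from a height (faster than 0.8 m/s just above it) (horizontal distance between red_cup and red_holder_floor below 0.03 m and height (world z) of red_cup below 0.06 m and linear speed of cup_red above 0.8 m/s).
It fails at once if yellow cup dropped into its dish from a height (faster than 0.8 m/s just above it) (horizontal distance between yellow_cup and yellow_holder_floor below 0.03 m and height (world z) of yellow_cup below 0.06 m and linear speed of cup_yellow above 0.8 m/s).
It fails at once if blue vial dropped into its dish from a height (faster than 0.8 m/s just above it) (horizontal distance between blue_vial and blue_holder_floor below 0.03 m and height (world z) of blue_vial below 0.076 m and linear speed of vial_blue above 0.8 m/s).
It fails at once if oximeter disturbed (moved more than 20 mm) (distance of oximeter from where it was at the start of the episode above 0.02 m).
It fails at once if meter disturbed (moved more than 20 mm) (distance of meter from where it was at the start of the episode above 0.02 m).
It also fails if it takes over 96 s, if anything falls off the work surface, if the arm or the gripper's body presses on something with over 40 N, if the wrist force passes 120 N, or if a joint passes its speed limit or range.

## Working session

There is one attempt and no reset: what is moved stays moved. The work goes in short steps, Python scripts to look and compute and a tool call to move; the robot and the scene stay as the last step left them, time stands still between calls to the robot, and variables do not carry over. Pictures are saved under pics/ and viewed, at most 14 in all, crops included, and the job is handed in when it is done.

Besides the shell and the picture viewer there is one more tool, called after "Emit:" by a JSON object that holds its "op" and its "data". step_arm: Moves the arm, as the interface text tells. Shift numbers are shares of 8 cm and turn numbers shares of 180 degrees, none past 1 either way. Its arguments: {"type":"object","properties":{"motion":{"type":"array","items":{"type":"object","properties":{"wx":{"type":"number","minimum":-1,"maximum":1},"wy":{"type":"number","minimum":-1,"maximum":1},"wz":{"type":"number","minimum":-1,"maximum":1},"dx":{"type":"number","minimum":-1,"maximum":1},"dy":{"type":"number","minimum":-1,"maximum":1},"dz":{"type":"number","minimum":-1,"maximum":1},"claw":{"type":"number"}}}},"force":{"type":"number"}},"required":["motion"]}

```bash
mkdir -p pics
cat > h.py <<'E'
import numpy as np, cv2
from plant import get_state, viewer, workorder
def snap(n,fn=None):
    c=viewer.calibration(n); p,d=viewer.snapshot(n)
    if fn: cv2.imwrite('pics/'+fn,p[:,:,::-1])
    return p,d,c
def cloud(d,c):
    f=200/np.tan(np.radians(c['vfov'])/2); h,w=d.shape
    u,v=np.meshgrid(np.arange(w),np.arange(h))
    P=np.stack([(u-c['cx'])/f*d,(v-c['cy'])/f*d,d],-1)
    E=np.array(c['extrinsics']); return P@E[:3,:3].T+E[:3,3]
def ray(u,v,z,c):
    f=200/np.tan(np.radians(c['vfov'])/2);E=np.array(c['extrinsics'])
    r=E[:3,:3]@np.array([(u-c['cx'])/f,(v-c['cy'])/f,1]); o=E[:3,3]
    return o+r*(z-o[2])/r[2]
E
python3 - <<'E'
from h import *
for n in('top','scene'):
    p,d,c=snap(n,n+'0.png'); print(n,c['vfov'],c['cx'],c['cy'],np.round(c['extrinsics'],3).tolist())
    np.savez(n+'0',p=p,d=d)
s=get_state();print(s)
E
```

```text
top 57.21186417000216 322.73873970244523 196.38526498437216 [[-0.05, -0.976, 0.213, 0.283], [-0.999, 0.05, -0.007, 0.028], [-0.004, -0.213, -0.977, 0.882], [0.0, 0.0, 0.0, 1.0]]
scene 50.54288102436774 322.00620025414486 190.31790986180485 [[0.704, -0.341, 0.624, -0.255], [-0.71, -0.331, 0.621, -0.681], [-0.005, -0.88, -0.475, 0.604], [0.0, 0.0, 0.0, 1.0]]
{'clock': 0.1, 'q': array([-1.1042105 ,  0.68987733, -0.19450108,  1.56620422,  0.15730789,
        0.90250348, -0.21513704]), 'qd': array([ 0.00048363, -0.00055374,  0.00101208, -0.00233628, -0.00199944,
        0.00169917, -0.00082051]), 'joint_torque': array([-3.23669155e-03, -5.28501248e+01, -1.27141658e+00, -1.53837901e+01,
       -5.25506528e-02,  2.03995223e-03,  4.67555833e-05]), 'tool_pos': array([0.2619314 , 0.56681312, 0.21071355]), 'eef_rot': array([ 2.14695738e-01,  9.76680653e-01, -7.94377979e-04, -1.04679412e-04]), 'contact_force': array([ 0.31360592, -0.06905852,  0.14715816]), 'moment': array([-0.02876122,  0.00792548, -0.04134996]), 'finger_force': 0.0, 'opening': 1.0020418205882295}
```

View pics/top0.png

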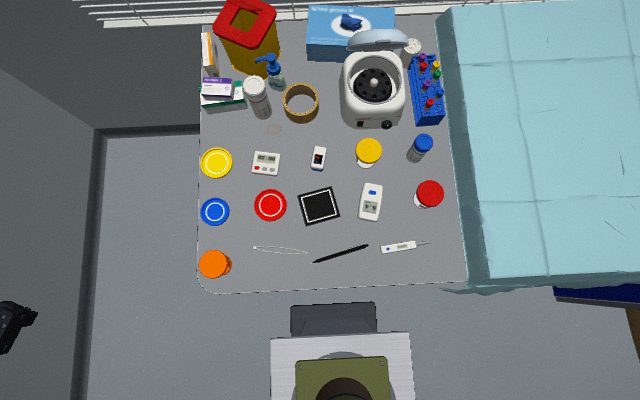

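View pics/scene0.png

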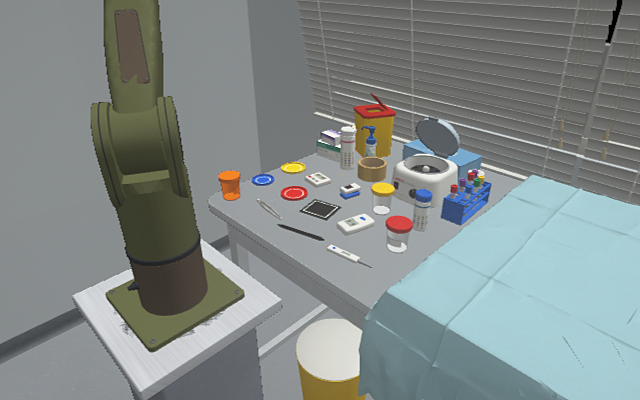

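The top view shows the targets:
- Dishes: yellow (216,163), blue (214,212), red (270,205).
- Mat (319,206) and timer (266,162).
- Yellow cup (369,152), vial (421,148) and red cup (430,194).

The bystanders are the oximeter (318,158) and the meter (370,202). The orange cup at (214,264) is a decoy. The scene view agrees.

```bash
cat > m.py <<'E'
from h import *
def blob(mask,box):
    m=np.zeros_like(mask,np.uint8);x0,y0,x1,y1=box;m[y0:y1,x0:x1]=mask[y0:y1,x0:x1]
    n,l,s,ce=cv2.connectedComponentsWithStats(m,connectivity=8)
    i=1+np.argmax(s[1:,4]); return (l==i)
def colour(p):
    h=cv2.cvtColor(p,cv2.COLOR_RGB2HSV).astype(int);H,S,V=h[...,0],h[...,1],h[...,2]
    sat=(S>130)&(V>60)
    return dict(red=sat&((H<6)|(H>172)),yellow=sat&(H>20)&(H<35),blue=sat&(H>100)&(H<125),black=(V<60),white=(S<60)&(V>170))
def rect(m):
    c=max(cv2.findContours(m.astype(np.uint8),0,1)[0],key=cv2.contourArea); return cv2.minAreaRect(c)
E
python3 - <<'E'
from m import *
c=viewer.calibration('top');z=np.load('top0.npz');p,d=z['p'],z['d'];C=colour(p);W=cloud(d,c)
def rep(n,mk,box,zz):
    m=blob(C[mk],box); cc=max(cv2.findContours(m.astype(np.uint8),0,1)[0],key=cv2.contourArea)
    h=cv2.convexHull(cc);(u,v),ax,a=cv2.fitEllipse(h)
    # project hull to plane, then enclosing circle / rect there
    w=np.array([ray(x,y,zz,c)[:2] for x,y in h[:,0]],np.float32)
    print(n,'med z',np.round(np.median(W[m],0),4),'circ',np.round(cv2.minEnclosingCircle(w),4) if 0 else [np.round(t,4) for t in cv2.minEnclosingCircle(w)],'ell',np.round(ray(u,v,zz,c),4), 'rect',[np.round(t,4) for t in cv2.minAreaRect(w)])
rep('ydish','yellow',(195,140,240,185),.008)
rep('bdish','blue',(195,190,235,232),.008)
rep('rdish','red',(245,180,295,230),.008)
rep('mat','black',(290,175,350,235),.003)
rep('timer','white',(245,145,290,180),.015)
rep('ycup','yellow',(345,130,390,180),.072)
rep('vial','blue',(405,125,440,150),.104)
rep('rcup','red',(405,170,450,215),.072)
rep('meter','white',(350,175,390,225),.020)
rep('oxi','white',(305,140,332,175),.025)
E
```

```text
ydish med z [0.5762 0.2853 0.0023] circ [array([0.5744, 0.284 ]), np.float64(0.0406)] ell [0.5742 0.2836 0.008 ] rect [array([0.5749, 0.2838]), array([0.0795, 0.078 ]), np.float64(25.1438)]
bdish med z [0.451  0.2884 0.0027] circ [array([0.4514, 0.2859]), np.float64(0.0354)] ell [0.4506 0.2861 0.008 ] rect [array([0.4509, 0.2863]), array([0.0695, 0.0669]), np.float64(43.8054)]
rdish med z [0.4625 0.1524 0.0027] circ [array([0.4606, 0.1516]), np.float64(0.04)] ell [0.4602 0.1516 0.008 ] rect [array([0.4607, 0.1513]), array([0.0782, 0.0767]), np.float64(87.0714)]
mat med z [0.4532 0.0336 0.0014] circ [array([0.4531, 0.0334]), np.float64(0.0429)] ell [0.4549 0.0331 0.003 ] rect [array([0.4535, 0.0336]), array([0.0576, 0.0649]), np.float64(12.7675)]
timer med z [0.5639 0.1582 0.0134] circ [array([0.5655, 0.1593]), np.float64(0.0402)] ell [0.5655 0.1587 0.015 ] rect [array([0.566 , 0.1594]), array([0.0637, 0.0551]), np.float64(80.1115)]
ycup med z [ 0.5645 -0.0887  0.0708] circ [array([ 0.564 , -0.0888]), np.float64(0.0314)] ell [ 0.5638 -0.0888  0.072 ] rect [array([ 0.5637, -0.0891]), array([0.0582, 0.0613]), np.float64(85.9988)]
vial med z [ 0.5672 -0.2086  0.1015] circ [array([ 0.5655, -0.2075]), np.float64(0.0228)] ell [ 0.5649 -0.208   0.104 ] rect [array([ 0.5685, -0.2081]), array([0.0411, 0.038 ]), np.float64(87.0231)]
rcup med z [ 0.4556 -0.2204  0.071 ] circ [array([ 0.4551, -0.22  ]), np.float64(0.031)] ell [ 0.4552 -0.22    0.072 ] rect [array([ 0.4555, -0.2202]), array([0.0584, 0.0608]), np.float64(23.7008)]
meter med z [ 0.4611 -0.0928  0.0168] circ [array([ 0.454 , -0.0925]), np.float64(0.0472)] ell [ 0.4534 -0.0919  0.02  ] rect [array([ 0.4543, -0.0916]), array([0.0483, 0.088 ]), np.float64(74.8267)]
oxi med z [0.5773 0.0275 0.0292] circ [array([0.5708, 0.0275]), np.float64(0.0292)] ell [0.5707 0.0288 0.025 ] rect [array([0.5706, 0.0281]), array([0.0299, 0.0545]), np.float64(76.646)]
```

Emit:
{"op": "step_arm", "data": {"motion": [{"dx":-1,"dy":-1,"wz":-0.138,"claw":88},{"dx":-1,"dy":-1,"wz":-0.138,"claw":88},{"dx":-1,"dy":-1,"wz":-0.138,"claw":88},{"dx":-1,"dy":-1,"wz":-0.138,"claw":88}], "force": 15}}

```text
$.motion[0]: bad value
```

Run:
```python
from m import *
c=viewer.calibration('top');z=np.load('top0.npz');W=cloud(z['d'],c)
for n,(x0,y0,x1,y1) in dict(centrifuge=(340,28,408,130),rack=(405,50,445,130),bed=(475,100,600,250),bedge=(462,150,475,250),orange=(195,245,235,280),bottle=(240,70,275,120)).items():
    w=W[y0:y1,x0:x1].reshape(-1,3);w=w[w[:,2]>.03]
    print(n,len(w),np.round(w.min(0),3),np.round(w.max(0),3)) if len(w) else print(n,'low')
s=get_state();print(s['clock'],s['tool_pos'],s['eef_rot'])
```

```text
centrifuge 6054 [ 0.283 -0.212  0.03 ] [0.89  0.028 0.882]
rack 1910 [ 0.283 -0.282  0.03 ] [0.824 0.028 0.882]
bed 18750 [ 0.283 -0.66   0.033] [0.684 0.028 0.882]
bedge 768 [ 0.283 -0.339  0.03 ] [0.564 0.028 0.882]
orange 674 [0.283 0.028 0.03 ] [0.353 0.3   0.882]
bottle 1010 [0.283 0.028 0.03 ] [0.812 0.218 0.882]
0.1 [0.2619314  0.56681312 0.21071355] [ 2.14695738e-01  9.76680653e-01 -7.94377979e-04 -1.04679412e-04]
```

Emit:
{"op": "step_arm", "data": {"motion": [{"wx":0,"wy":0,"wz":-0.138,"dx":-0.95,"dy":-0.95,"dz":0,"claw":88},{"wx":0,"wy":0,"wz":-0.138,"dx":-0.95,"dy":-0.95,"dz":0,"claw":88},{"wx":0,"wy":0,"wz":-0.138,"dx":-0.95,"dy":-0.95,"dz":0,"claw":88},{"wx":0,"wy":0,"wz":-0.138,"dx":-0.95,"dy":-0.95,"dz":0,"claw":88}], "force": 15}}

```text
clock: 0.5
tool_pos: [0.3006, 0.4641, 0.2112]
eef_rot: [0.001, 1.0, -0.001, -0.0]
contact_force: [-0.2, 0.9, -0.2]
opening: 0.998
finger_force: 0.0
```

Run:
```python
from m import *
c=viewer.calibration('top');z=np.load('top0.npz');d=z['d'];W=cloud(d,c)
for n,(x0,y0,x1,y1) in dict(centrifuge=(340,28,408,130),rack=(405,50,445,130),bed=(475,100,600,250),bedge=(462,150,475,250),orange=(195,245,235,280),bottle=(240,70,275,120)).items():
    w=W[y0:y1,x0:x1][d[y0:y1,x0:x1]>0];w=w[w[:,2]>.03]
    print(n,len(w),np.round(w.min(0),3),np.round(w.max(0),3)) if len(w) else print(n,'low')
```

```text
centrifuge 6027 [ 0.629 -0.212  0.03 ] [ 0.89  -0.035  0.233]
rack 1901 [ 0.646 -0.282  0.03 ] [ 0.824 -0.184  0.097]
bed 18663 [ 0.312 -0.66   0.033] [ 0.684 -0.319  0.068]
bedge 766 [ 0.33  -0.339  0.03 ] [ 0.564 -0.315  0.062]
orange 669 [0.292 0.24  0.03 ] [0.353 0.3   0.074]
bottle 1004 [0.685 0.123 0.03 ] [0.812 0.218 0.139]
```

Emit:
{"op": "step_arm", "data": {"motion": [{"wx":0,"wy":0,"wz":0,"dx":-0.83,"dy":-0.95,"dz":0,"claw":88},{"wx":0,"wy":0,"wz":0,"dx":-0.83,"dy":-0.95,"dz":0,"claw":88},{"wx":0,"wy":0,"wz":0,"dx":-0.83,"dy":-0.95,"dz":0,"claw":88}]}}

```text
clock: 0.8
tool_pos: [0.3712, 0.385, 0.2108]
eef_rot: [0.006, 1.0, -0.002, 0.001]
contact_force: [-0.3, 0.0, -1.2]
opening: 0.998
finger_force: 0.0
```

Emit:
{"op": "step_arm", "data": {"motion": [{"wx":0,"wy":0,"wz":0,"dx":-0.83,"dy":-0.95,"dz":0,"claw":88},{"wx":0,"wy":0,"wz":0,"dx":-0.83,"dy":-0.95,"dz":0,"claw":88},{"wx":0,"wy":0,"wz":0,"dx":-0.83,"dy":-0.95,"dz":0,"claw":88}]}}

```text
clock: 1.1
tool_pos: [0.4374, 0.309, 0.2108]
eef_rot: [0.007, 1.0, -0.002, 0.001]
contact_force: [0.2, 0.2, -0.4]
opening: 1.0
finger_force: 0.0
```

Emit:
{"op": "step_arm", "data": {"motion": [{"wx":0,"wy":0,"wz":0,"dx":-0.83,"dy":-0.95,"dz":0,"claw":88},{"wx":0,"wy":0,"wz":0,"dx":-0.83,"dy":-0.95,"dz":0,"claw":88},{"wx":0,"wy":0,"wz":0,"dx":-0.83,"dy":-0.95,"dz":0,"claw":88}]}}

```text
clock: 1.4
tool_pos: [0.5037, 0.233, 0.2108]
eef_rot: [0.006, 1.0, -0.002, 0.001]
contact_force: [-0.1, -0.6, -0.4]
opening: 0.994
finger_force: 0.0
```

Emit:
{"op": "step_arm", "data": {"motion": [{"wx":0,"wy":0,"wz":0.055,"dx":-0.83,"dy":-0.95,"dz":0,"claw":88},{"wx":0,"wy":0,"wz":0.055,"dx":-0.83,"dy":-0.95,"dz":0,"claw":88},{"wx":0,"wy":0,"wz":0.055,"dx":-0.83,"dy":-0.95,"dz":0,"claw":88},{"wx":0,"wy":0,"wz":0.055,"dx":-0.83,"dy":-0.95,"dz":0,"claw":88},{"wx":0,"wy":0,"wz":0.055,"dx":-0.83,"dy":-0.95,"dz":0,"claw":88}]}}

```text
clock: 1.9
tool_pos: [0.5639, 0.1659, 0.2113]
eef_rot: [0.085, 0.996, 0.001, -0.001]
contact_force: [-0.4, 0.7, 0.6]
opening: 0.998
finger_force: 0.0
```

Run:
```python
from m import *
s=get_state(); p,d,c=snap('wrist','w1.png')
print(s['tool_pos'],s['eef_rot'],np.round(c['extrinsics'],3).tolist(),c['vfov'])
```

```text
[0.56392848 0.16592144 0.21134507] [ 8.46484571e-02  9.96410226e-01  1.01342557e-03 -5.22503387e-04] [[0.169, 0.933, 0.319, 0.481], [0.986, -0.161, -0.052, 0.179], [0.003, 0.323, -0.946, 0.385], [0.0, 0.0, 0.0, 1.0]] 67.4823803798247
```

View pics/w1.png

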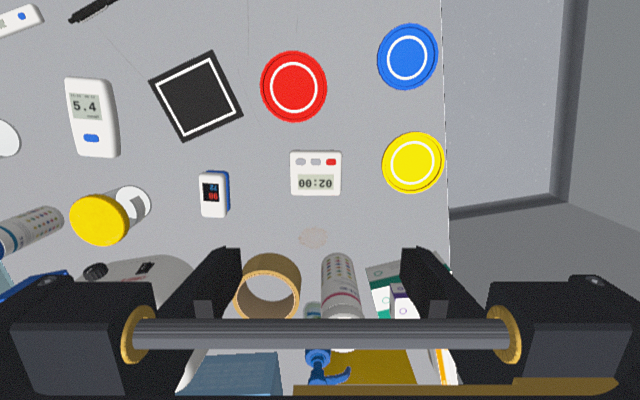

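Wrist view: the timer at (315,173) is nearly square with the gripper. The mat is at (196,96), and the red, blue and yellow dishes are at (294,87), (407,57) and (413,162).

Run:
```python
from m import *
p,d,c=snap('wrist');C=colour(p);s=get_state();print(s['tool_pos'])
def rep(n,mk,box,zz):
    m=blob(C[mk],box); cc=max(cv2.findContours(m.astype(np.uint8),0,1)[0],key=cv2.contourArea)
    w=np.array([ray(x,y,zz,c)[:2] for x,y in cv2.convexHull(cc)[:,0]],np.float32)
    print(n,[np.round(t,4) for t in cv2.minEnclosingCircle(w)],[np.round(t,4) for t in cv2.minAreaRect(w)])
rep('timer','white',(285,145,345,200),.014)
rep('mat','black',(160,60,233,130),.003)
rep('rdish','red',(250,40,340,130),.008)
rep('ydish','yellow',(370,120,450,205),.008)
rep('bdish','blue',(370,15,440,100),.008)
```

```text
[0.56386923 0.16556172 0.21149051]
timer [array([0.5658, 0.1572]), np.float64(0.0514)] [array([0.5648, 0.1573]), array([0.0769, 0.0698]), np.float64(80.2823)]
mat [array([0.4529, 0.0322]), np.float64(0.0432)] [array([0.4529, 0.0323]), array([0.0581, 0.0656]), np.float64(12.9633)]
rdish [array([0.4612, 0.1504]), np.float64(0.0396)] [array([0.4613, 0.15  ]), array([0.0779, 0.0779]), np.float64(80.3519)]
ydish [array([0.5752, 0.2825]), np.float64(0.0401)] [array([0.5747, 0.2828]), array([0.0793, 0.0772]), np.float64(80.286)]
bdish [array([0.4518, 0.2851]), np.float64(0.0351)] [array([0.4515, 0.2852]), array([0.0678, 0.0695]), np.float64(36.3251)]
```

Emit:
{"op": "step_arm", "data": {"motion": [{"wx":0,"wy":0,"wz":0,"dx":-0.035,"dy":-0.086,"dz":1,"claw":88},{"wx":0,"wy":0,"wz":0,"dx":-0.035,"dy":-0.086,"dz":1,"claw":88},{"wx":0,"wy":0,"wz":0,"dx":-0.035,"dy":-0.086,"dz":1,"claw":88}]}}

```text
clock: 2.3
tool_pos: [0.563, 0.1553, 0.128]
eef_rot: [0.085, 0.996, -0.002, -0.004]
contact_force: [-0.4, -0.1, 0.2]
opening: 0.998
finger_force: 0.0
```

Emit:
{"op": "step_arm", "data": {"motion": [{"wx":0,"wy":0,"wz":0,"dx":0,"dy":0,"dz":1,"claw":88},{"wx":0,"wy":0,"wz":0,"dx":0,"dy":0,"dz":1,"claw":88},{"wx":0,"wy":0,"wz":0,"dx":0,"dy":0,"dz":1,"claw":88},{"wx":0,"wy":0,"wz":0,"dx":0,"dy":0,"dz":1,"claw":88},{"wx":0,"wy":0,"wz":0,"dx":0,"dy":0,"dz":1,"claw":88}]}}

```text
clock: 2.8
tool_pos: [0.5684, 0.1568, 0.054]
eef_rot: [0.086, 0.996, 0.001, 0.002]
contact_force: [-0.4, 0.3, 0.2]
opening: 1.002
finger_force: 0.0
```

Emit:
{"op": "step_arm", "data": {"motion": [{"wx":0,"wy":0,"wz":0,"dx":0.02,"dy":0,"dz":0.4,"claw":88},{"wx":0,"wy":0,"wz":0,"dx":0.02,"dy":0,"dz":0.5,"claw":88},{"wx":0,"wy":0,"wz":0,"dx":0.02,"dy":0,"dz":0.58,"claw":88},{"wx":0,"wy":0,"wz":0,"dx":0.02,"dy":0,"dz":0.58,"claw":88},{"wx":0,"wy":0,"wz":0,"dx":0.02,"dy":0,"dz":0.58,"claw":88}]}}

```text
clock: 3.3
tool_pos: [0.5658, 0.156, 0.006]
eef_rot: [0.086, 0.996, 0.0, 0.001]
contact_force: [0.4, -0.4, -0.1]
opening: 1.003
finger_force: 0.0
```

Close the gripper at a slightly lower pose.

Emit:
{"op": "step_arm", "data": {"motion": [{"wx":0,"wy":0,"wz":0,"dx":0,"dy":0.02,"dz":0.02,"claw":88},{"wx":0,"wy":0,"wz":0,"dx":0,"dy":0.02,"dz":0.02,"claw":60},{"wx":0,"wy":0,"wz":0,"dx":0,"dy":0.02,"dz":0.02,"claw":60},{"wx":0,"wy":0,"wz":0,"dx":0,"dy":0.02,"dz":0.02,"claw":60},{"wx":0,"wy":0,"wz":0,"dx":0,"dy":0.02,"dz":0.02,"claw":60},{"wx":0,"wy":0,"wz":0,"dx":0,"dy":0.02,"dz":0.02,"claw":60}], "force": 15}}

```text
clock: 3.9
tool_pos: [0.5654, 0.1573, 0.0034]
eef_rot: [0.086, 0.996, 0.0, 0.0]
contact_force: [0.6, 0.9, 0.5]
opening: 0.681
finger_force: 0.0
```

Emit:
{"op": "step_arm", "data": {"motion": [{"wx":0,"wy":0,"wz":0,"dx":0,"dy":0,"dz":0,"claw":50},{"wx":0,"wy":0,"wz":0,"dx":0,"dy":0,"dz":0,"claw":50},{"wx":0,"wy":0,"wz":0,"dx":0,"dy":0,"dz":0,"claw":50},{"wx":0,"wy":0,"wz":0,"dx":0,"dy":0,"dz":0,"claw":50}], "force": 15}}

```text
clock: 4.3
tool_pos: [0.5654, 0.1574, 0.0034]
eef_rot: [0.086, 0.996, 0.0, 0.0]
contact_force: [-0.5, -0.3, 0.0]
opening: 0.564
finger_force: 0.0
```

Run:
```python
from m import *
p,d,c=snap('wrist');cv2.imwrite('pics/w2.png',p[:,:,::-1])
```

```text
(no output)
```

View pics/w2.png

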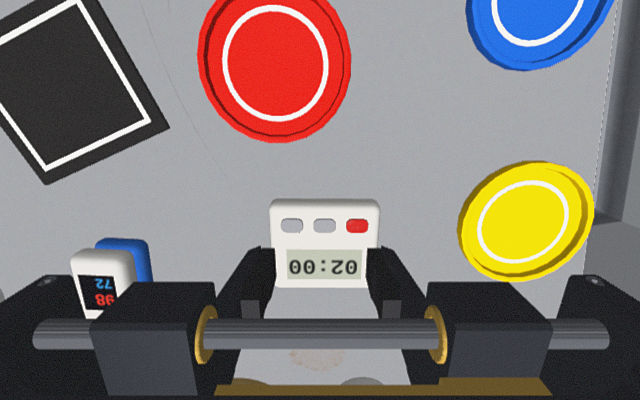

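The timer centre is at (315,243) and looks untouched between or in front of the fingertips, at (262,255) and (375,255). I'll project the TCP and measure the timer.

Run:
```python
from m import *
p,d,c=snap('wrist');C=colour(p);s=get_state();W=cloud(d,c);E=np.array(c['extrinsics']);f=200/np.tan(np.radians(c['vfov'])/2)
def proj(P):
    q=E[:3,:3].T@(np.array(P)-E[:3,3]); return q[:2]/q[2]*f+[c['cx'],c['cy']]
t=s['tool_pos'];print(t,'tcp px',proj(t),E[:3,3])
from scipy.spatial.transform import Rotation as R
Rm=R.from_quat(s['eef_rot']).as_matrix()
for y in(.025,-.025): print(proj(t+Rm@[0,y,0]),proj(t+Rm@[.009,y,0]))
for u,v in((272,203),(379,203),(315,202),(315,235),(315,265),(300,286),(340,286),(262,258),(260,252),(376,258),(380,270),(315,300)): print(u,v,np.round(W[v,u],4),d[v,u])
```

```text
[0.56535959 0.15737056 0.00340202] tcp px [322.07057009 239.33233876] [0.48223989 0.17066039 0.17713727]
[361.12757962 239.3155258 ] [361.75371391 226.37102191]
[283.00547512 239.3491552 ] [282.42438232 226.4024499 ]
272 203 [0.5328 0.1335 0.0133] 0.17322688
379 203 [0.548  0.1963 0.0011] 0.18614694
315 202 [0.5369 0.158  0.0119] 0.17446718
315 235 [0.4822 0.1707 0.1771] 0.0
315 265 [0.576  0.1511 0.0155] 0.18391927
300 286 [0.5902 0.1388 0.014 ] 0.19059007
340 286 [0.5946 0.1639 0.0138] 0.1907639
262 258 [0.5508 0.1291 0.0443] 0.1498703
260 252 [0.5514 0.1263 0.036 ] 0.1580046
376 258 [0.5613 0.1855 0.043 ] 0.15131423
380 270 [0.5613 0.1854 0.0544] 0.14056513
315 300 [0.6119 0.1444 0.0009] 0.2095598
```

Run:
```python
from m import *
p,d,c=snap('wrist');W=cloud(d,c)
cv2.imwrite('pics/w3.png',cv2.resize(p[180:330,220:420,::-1],(800,600),interpolation=cv2.INTER_CUBIC))
for u in (250,258,264,268,272,276): print(u,[(v,*(np.round(W[v,u]*1000).astype(int))) for v in range(240,300,6) if d[v,u]>0])
```

```text
250 [(240, np.int64(559), np.int64(111), np.int64(1)), (246, np.int64(564), np.int64(110), np.int64(0)), (252, np.int64(549), np.int64(122), np.int64(39)), (258, np.int64(549), np.int64(123), np.int64(45)), (264, np.int64(549), np.int64(125), np.int64(52)), (270, np.int64(551), np.int64(125), np.int64(54)), (276, np.int64(551), np.int64(126), np.int64(59)), (282, np.int64(551), np.int64(127), np.int64(64)), (288, np.int64(552), np.int64(128), np.int64(68)), (294, np.int64(552), np.int64(129), np.int64(73))]
258 [(240, np.int64(560), np.int64(116), np.int64(1)), (246, np.int64(550), np.int64(125), np.int64(32)), (252, np.int64(551), np.int64(126), np.int64(37)), (258, np.int64(552), np.int64(126), np.int64(42)), (264, np.int64(552), np.int64(128), np.int64(48)), (270, np.int64(551), np.int64(129), np.int64(54)), (276, np.int64(552), np.int64(130), np.int64(59)), (282, np.int64(552), np.int64(131), np.int64(64)), (288, np.int64(552), np.int64(131), np.int64(68)), (294, np.int64(552), np.int64(133), np.int64(73))]
264 [(240, np.int64(561), np.int64(120), np.int64(0)), (246, np.int64(565
[... 1280 characters left out ...]
62), np.int64(132), np.int64(44)), (282, np.int64(566), np.int64(131), np.int64(44)), (288, np.int64(568), np.int64(131), np.int64(46)), (294, np.int64(603), np.int64(115), np.int64(-1))]
276 [(240, np.int64(556), np.int64(131), np.int64(15)), (246, np.int64(559), np.int64(130), np.int64(16)), (252, np.int64(563), np.int64(129), np.int64(15)), (258, np.int64(567), np.int64(128), np.int64(15)), (264, np.int64(571), np.int64(128), np.int64(15)), (270, np.int64(576), np.int64(127), np.int64(15)), (276, np.int64(570), np.int64(130), np.int64(32)), (282, np.int64(584), np.int64(125), np.int64(15)), (288, np.int64(598), np.int64(119), np.int64(0)), (294, np.int64(603), np.int64(118), np.int64(0))]
```

View pics/w3.png

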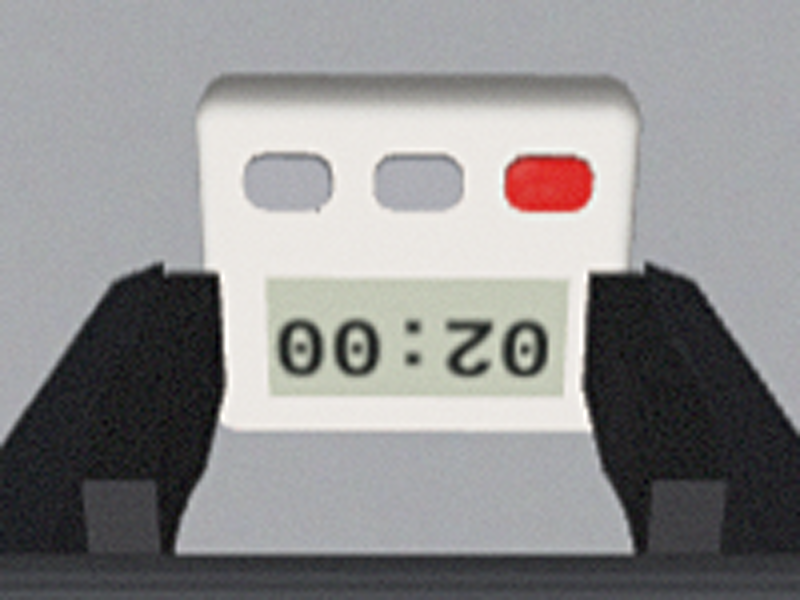

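The fingertips sit at z≈0.03, about 27 mm above the reported TCP plane, so they hover over the timer. I'll check whether the tip height depends on the opening.

Emit:
{"op": "step_arm", "data": {"motion": [{"wx":0,"wy":0,"wz":0,"dx":0,"dy":0,"dz":0,"claw":88},{"wx":0,"wy":0,"wz":0,"dx":0,"dy":0,"dz":0,"claw":88},{"wx":0,"wy":0,"wz":0,"dx":0,"dy":0,"dz":0,"claw":88},{"wx":0,"wy":0,"wz":0,"dx":0,"dy":0,"dz":0,"claw":88},{"wx":0,"wy":0,"wz":0,"dx":0,"dy":0,"dz":0,"claw":88}]}}

```text
clock: 4.95
tool_pos: [0.5654, 0.1574, 0.0034]
eef_rot: [0.086, 0.996, 0.0, 0.0]
contact_force: [0.3, -0.7, 0.3]
opening: 0.988
finger_force: 0.0
```

```bash
cat > tip.py <<'E'
from m import *
def tips(show=True):
    p,d,c=snap('wrist');W=cloud(d,c);s=get_state();t=s['tool_pos']
    from scipy.spatial.transform import Rotation as R
    L=(W-t)@R.from_quat(s['eef_rot']).as_matrix()   # tool frame
    dark=(p.max(2)<70)&(d>0)&(d<.3)
    for sg in(1,-1):
        m=dark&(L[...,1]*sg>.01)&(L[...,1]*sg<.075)&(L[...,2]>-.06)&(abs(L[...,0])<.025)
        q=L[m]; print(s['opening'],len(q),'tip z(tool)',np.round(np.percentile(q[:,2],[90,98,99.8]),4),'x',np.round(np.percentile(q[:,0],[2,98]),4),'|y|',np.round(np.percentile(sg*q[:,1],[1,99]),4))
E
python3 - <<'E'
from tip import *
tips(); print(viewer.calibration('wrist')['extrinsics'], get_state()['tool_pos'])
E
```

```text
0.9998597675647746 1779 tip z(tool) [-0.032  -0.0124 -0.0112] x [-0.0116  0.0104] |y| [0.0151 0.0566]
0.9998597675647746 1780 tip z(tool) [-0.0318 -0.0121 -0.0114] x [-0.0122  0.0105] |y| [0.0142 0.0586]
[[ 1.71229616e-01  9.32015535e-01  3.19417378e-01  4.82242681e-01]
 [ 9.85230678e-01 -1.62298019e-01 -5.45881238e-02  1.70660818e-01]
 [ 9.63828388e-04  3.24046904e-01 -9.46040525e-01  1.77144712e-01]
 [ 0.00000000e+00  0.00000000e+00  0.00000000e+00  1.00000000e+00]] [0.56534029 0.15736531 0.00340283]
```

Emit:
{"op": "step_arm", "data": {"motion": [{"wx":0,"wy":0,"wz":0,"dx":0,"dy":0,"dz":0.06,"claw":88},{"wx":0,"wy":0,"wz":0,"dx":0,"dy":0,"dz":0.12,"claw":88},{"wx":0,"wy":0,"wz":0,"dx":0,"dy":0,"dz":0.12,"claw":88}]}}

```text
clock: 5.3
tool_pos: [0.5647, 0.1571, -0.0071]
eef_rot: [0.086, 0.996, -0.0, -0.001]
contact_force: [-1.0, -0.3, 0.7]
opening: 1.0
finger_force: 0.0
```

```bash
sed -i 's/L\[...,1\]\*sg>.01/L[...,1]*sg>.036/' tip.py
python3 - <<'E'
from tip import *
tips(); s=get_state();print(s['tool_pos'],s['contact_force'],s['q'])
E
```

```text
1.000307657841325 1740 tip z(tool) [-0.0334 -0.0294 -0.028 ] x [-0.0082  0.0107] |y| [0.0426 0.057 ]
1.000307657841325 1746 tip z(tool) [-0.0333 -0.0292 -0.0275] x [-0.0082  0.0106] |y| [0.0447 0.0592]
[ 0.56490808  0.15719722 -0.00677486] [-0.14701075  0.39705251  0.20720495] [-0.24416106  0.96481187 -0.18482823  1.80977841  0.39418936  0.40421873
  0.68314598]
```

The reported TCP is at z=-0.007 with no contact, so the real tips are about 27.5 mm behind the reported TCP. I'll apply that offset from here on.

Emit:
{"op": "step_arm", "data": {"motion": [{"wx":0,"wy":0,"wz":0,"dx":0,"dy":0,"dz":0.1,"claw":88},{"wx":0,"wy":0,"wz":0,"dx":0,"dy":0,"dz":0.2,"claw":88},{"wx":0,"wy":0,"wz":0,"dx":0,"dy":0,"dz":0.2,"claw":88},{"wx":0,"wy":0,"wz":0,"dx":0,"dy":0,"dz":0.2,"claw":88}]}}

```text
clock: 5.75
tool_pos: [0.565, 0.1573, -0.0226]
eef_rot: [0.086, 0.996, -0.0, -0.0]
contact_force: [0.9, 0.3, 0.2]
opening: 1.001
finger_force: 0.0
```

Emit:
{"op": "step_arm", "data": {"motion": [{"wx":0,"wy":0,"wz":0,"dx":0,"dy":0,"dz":0,"claw":60},{"wx":0,"wy":0,"wz":0,"dx":0,"dy":0,"dz":0,"claw":60},{"wx":0,"wy":0,"wz":0,"dx":0,"dy":0,"dz":0,"claw":60},{"wx":0,"wy":0,"wz":0,"dx":0,"dy":0,"dz":0,"claw":60},{"wx":0,"wy":0,"wz":0,"dx":0,"dy":0,"dz":0,"claw":60}], "force": 15}}

```text
clock: 6.25
tool_pos: [0.5655, 0.1575, -0.022]
eef_rot: [0.086, 0.996, 0.0, 0.0]
contact_force: [-0.7, -0.3, 1.5]
opening: 0.744
finger_force: 15.0
```

Emit:
{"op": "step_arm", "data": {"motion": [{"wx":0,"wy":0,"wz":0,"dx":0,"dy":0,"dz":-0.3,"claw":60},{"wx":0,"wy":0,"wz":0,"dx":0,"dy":0,"dz":-0.8,"claw":60},{"wx":0,"wy":0,"wz":0,"dx":0,"dy":0,"dz":-0.8,"claw":60}]}}

```text
clock: 6.55
tool_pos: [0.5684, 0.1585, 0.0459]
eef_rot: [0.086, 0.996, 0.002, 0.003]
contact_force: [2.2, -0.5, 0.3]
opening: 0.747
finger_force: 15.0
```

Emit:
{"op": "step_arm", "data": {"motion": [{"wx":0,"wy":0,"wz":0,"dx":0.278,"dy":-0.443,"dz":0,"claw":60},{"wx":0,"wy":0,"wz":0,"dx":0.556,"dy":-0.886,"dz":0,"claw":60},{"wx":0,"wy":0,"wz":0,"dx":0.556,"dy":-0.886,"dz":0,"claw":60}]}}

```text
clock: 6.85
tool_pos: [0.5031, 0.0882, 0.041]
eef_rot: [0.088, 0.996, -0.004, -0.004]
contact_force: [0.0, -0.5, -1.3]
opening: 0.743
finger_force: 15.0
```

Emit:
{"op": "step_arm", "data": {"motion": [{"wx":0,"wy":0,"wz":-0.04,"dx":0.278,"dy":-0.443,"dz":0,"claw":60},{"wx":0,"wy":0,"wz":-0.08,"dx":0.556,"dy":-0.886,"dz":0,"claw":60},{"wx":0,"wy":0,"wz":-0.127,"dx":0.556,"dy":-0.886,"dz":0,"claw":60},{"wx":0,"wy":0,"wz":-0.127,"dx":0.556,"dy":-0.886,"dz":0,"claw":60},{"wx":0,"wy":0,"wz":-0.127,"dx":0.556,"dy":-0.886,"dz":0,"claw":60}]}}

```text
clock: 7.35
tool_pos: [0.4546, 0.0339, 0.0416]
eef_rot: [-0.112, 0.994, 0.001, 0.001]
contact_force: [0.1, 0.4, -0.1]
opening: 0.751
finger_force: 15.0
```

Run:
```python
from m import *
s=get_state(); p,d,c=snap('wrist','w4.png')
print(s['tool_pos'],s['eef_rot'],s['opening'],s['finger_force'])
```

```text
[0.45456133 0.03394376 0.04160481] [-1.11836067e-01  9.93726169e-01  6.52891327e-04  7.54448093e-04] 0.7508656869833377 14.999867677688599
```

View pics/w4.png

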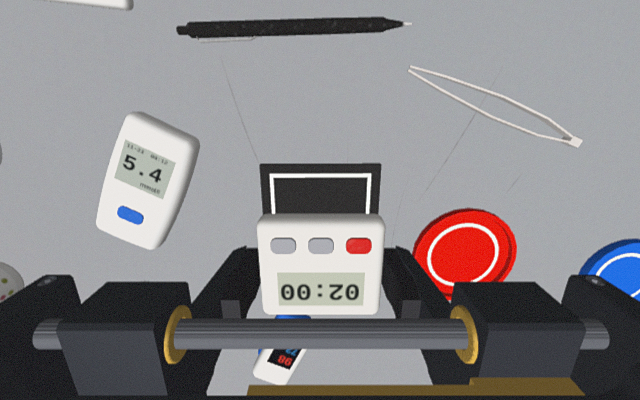

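The timer is gripped at (320,262) and lines up with the mat at (320,190). Lower it.

Emit:
{"op": "step_arm", "data": {"motion": [{"wx":0,"wy":0,"wz":0,"dx":0.015,"dy":-0.01,"dz":0.35,"claw":60},{"wx":0,"wy":0,"wz":0,"dx":0.015,"dy":-0.01,"dz":0.6,"claw":60},{"wx":0,"wy":0,"wz":0,"dx":0.015,"dy":-0.01,"dz":0.7,"claw":60},{"wx":0,"wy":0,"wz":0,"dx":0.015,"dy":-0.01,"dz":0.75,"claw":60},{"wx":0,"wy":0,"wz":0,"dx":0.015,"dy":-0.01,"dz":0.75,"claw":60},{"wx":0,"wy":0,"wz":0,"dx":0.015,"dy":-0.01,"dz":0.75,"claw":60}]}}

```text
clock: 8.0
tool_pos: [0.4535, 0.0333, -0.0188]
eef_rot: [-0.114, 0.994, -0.0, 0.001]
contact_force: [-0.7, -0.7, -0.9]
opening: 0.743
finger_force: 15.0
```

Emit:
{"op": "step_arm", "data": {"motion": [{"wx":0,"wy":0,"wz":0,"dx":0,"dy":0,"dz":0,"claw":78},{"wx":0,"wy":0,"wz":0,"dx":0,"dy":0,"dz":0,"claw":78},{"wx":0,"wy":0,"wz":0,"dx":0,"dy":0,"dz":0,"claw":78},{"wx":0,"wy":0,"wz":0,"dx":0,"dy":0,"dz":-0.2,"claw":78},{"wx":0,"wy":0,"wz":0,"dx":0,"dy":0,"dz":-0.6,"claw":78},{"wx":0,"wy":0,"wz":0,"dx":0,"dy":0,"dz":-1,"claw":78},{"wx":0,"wy":0,"wz":0,"dx":0,"dy":0,"dz":-1,"claw":88}]}}

```text
clock: 8.7
tool_pos: [0.4543, 0.0333, 0.0653]
eef_rot: [-0.113, 0.994, 0.002, 0.003]
contact_force: [0.8, 0.2, 0.4]
opening: 0.951
finger_force: 0.0
```

Emit:
{"op": "step_arm", "data": {"motion": [{"wx":0,"wy":0,"wz":0.036,"dx":0,"dy":0,"dz":-0.5,"claw":88},{"wx":0,"wy":0,"wz":0.072,"dx":0,"dy":0,"dz":-0.7,"claw":88},{"wx":0,"wy":0,"wz":0.072,"dx":0,"dy":0,"dz":-0.7,"claw":88},{"wx":0,"wy":0,"wz":0.072,"dx":0,"dy":0,"dz":-0.7,"claw":88}]}}

```text
clock: 9.1
tool_pos: [0.4525, 0.0314, 0.1173]
eef_rot: [-0.001, 1.0, -0.0, 0.0]
contact_force: [-0.2, -0.3, -0.5]
opening: 0.995
finger_force: 0.0
```

Emit:
{"op": "step_arm", "data": {"motion": [{"wx":0,"wy":0,"wz":0,"dx":-0.4,"dy":-0.4,"dz":0,"claw":88},{"wx":0,"wy":0,"wz":0,"dx":-0.69,"dy":-0.76,"dz":0,"claw":88},{"wx":0,"wy":0,"wz":0,"dx":-0.69,"dy":-0.76,"dz":0,"claw":88}]}}

```text
clock: 9.4
tool_pos: [0.5099, -0.0342, 0.1157]
eef_rot: [0.003, 1.0, -0.002, -0.0]
contact_force: [-0.1, -0.6, -0.6]
opening: 0.994
finger_force: 0.0
```

Emit:
{"op": "step_arm", "data": {"motion": [{"wx":0,"wy":0,"wz":0,"dx":-0.4,"dy":-0.4,"dz":0,"claw":88},{"wx":0,"wy":0,"wz":0,"dx":-0.69,"dy":-0.76,"dz":0,"claw":88},{"wx":0,"wy":0,"wz":0,"dx":-0.69,"dy":-0.76,"dz":0,"claw":88},{"wx":0,"wy":0,"wz":0,"dx":-0.69,"dy":-0.76,"dz":0,"claw":88},{"wx":0,"wy":0,"wz":0,"dx":-0.69,"dy":-0.76,"dz":0,"claw":88}]}}

```text
clock: 9.9
tool_pos: [0.5615, -0.0878, 0.1169]
eef_rot: [-0.002, 1.0, 0.0, -0.001]
contact_force: [-0.1, 0.1, -0.6]
opening: 1.002
finger_force: 0.0
```

Run:
```python
from tip import *
s=get_state(); p,d,c=snap('wrist','w5.png')
print(s['tool_pos'],s['eef_rot']);tips()
C=colour(p);
m=C['yellow']&(cloud(d,c)[...,2]>.05); cc=max(cv2.findContours(m.astype(np.uint8),0,1)[0],key=cv2.contourArea)
w=np.array([ray(x,y,.072,c)[:2] for x,y in cv2.convexHull(cc)[:,0]],np.float32);print(cv2.minEnclosingCircle(w))
p,d,c=snap('top');C=colour(p)
m=blob(C['white'],(285,170,355,240));cc=np.argwhere(m)[:,::-1].astype(np.int32)
w=np.array([ray(x,y,.018,c)[:2] for x,y in cc],np.float32);print('timer/outline',cv2.minAreaRect(w))
cv2.imwrite('pics/t5.png',cv2.resize(p[140:250,240:400,::-1],(800,550)))
```

```text
[ 0.56147527 -0.08780758  0.11689117] [-2.00325070e-03  9.99997207e-01  4.22954327e-04 -1.18078940e-03]
1.0022665227482717 1733 tip z(tool) [-0.0335 -0.0298 -0.0285] x [-0.008   0.0108] |y| [0.0427 0.0569]
1.0022665227482717 1755 tip z(tool) [-0.033  -0.0292 -0.0281] x [-0.0082  0.0109] |y| [0.0447 0.059 ]
((0.5646770000457764, -0.09103772044181824), 0.03116035833954811)
timer/outline ((0.45009851455688477, 0.03396523371338844), (0.06286554038524628, 0.07230697572231293), 12.701231956481934)
```

View pics/t5.png

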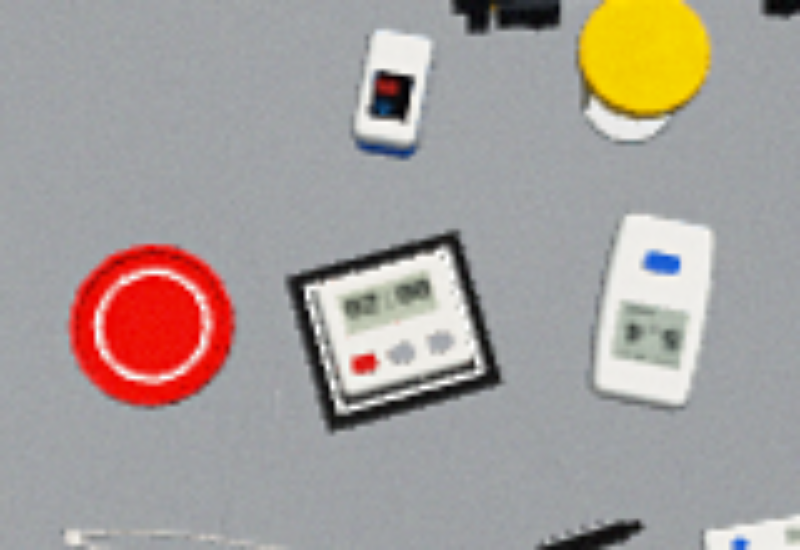

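The timer is flat and square inside the outline, at (397,325) in the crop. Next, the yellow cup.

Emit:
{"op": "step_arm", "data": {"motion": [{"wx":0,"wy":0,"wz":0,"dx":-0.05,"dy":-0.025,"dz":0,"claw":88},{"wx":0,"wy":0,"wz":0,"dx":-0.05,"dy":-0.025,"dz":0.3,"claw":88},{"wx":0,"wy":0,"wz":0,"dx":-0.05,"dy":-0.025,"dz":0.6,"claw":88},{"wx":0,"wy":0,"wz":0,"dx":-0.05,"dy":-0.025,"dz":0.9,"claw":88},{"wx":0,"wy":0,"wz":0,"dx":-0.05,"dy":-0.025,"dz":0.9,"claw":88}]}}

```text
clock: 10.55
tool_pos: [0.5649, -0.0917, 0.0434]
eef_rot: [-0.001, 1.0, -0.0, -0.003]
contact_force: [-0.0, 0.5, 1.2]
opening: 1.0
finger_force: 0.0
```

Emit:
{"op": "step_arm", "data": {"motion": [{"wx":0,"wy":0,"wz":0,"dx":0,"dy":0,"dz":0.15,"claw":88},{"wx":0,"wy":0,"wz":0,"dx":0,"dy":0,"dz":0.28,"claw":88},{"wx":0,"wy":0,"wz":0,"dx":0,"dy":0,"dz":0.28,"claw":88},{"wx":0,"wy":0,"wz":0,"dx":0,"dy":0,"dz":0.28,"claw":55},{"wx":0,"wy":0,"wz":0,"dx":0,"dy":0,"dz":0.28,"claw":55},{"wx":0,"wy":0,"wz":0,"dx":0,"dy":0,"dz":0.28,"claw":55},{"wx":0,"wy":0,"wz":0,"dx":0,"dy":0,"dz":0.28,"claw":55},{"wx":0,"wy":0,"wz":0,"dx":0,"dy":0,"dz":0.28,"claw":55}], "force": 12}}

```text
clock: 11.35
tool_pos: [0.5673, -0.0917, 0.0238]
eef_rot: [-0.0, 1.0, -0.0, 0.0]
contact_force: [-0.3, 0.5, 1.1]
opening: 0.697
finger_force: 12.0
```

Emit:
{"op": "step_arm", "data": {"motion": [{"wx":0,"wy":0,"wz":0,"dx":0,"dy":0,"dz":-0.3,"claw":55},{"wx":0,"wy":0,"wz":0,"dx":0,"dy":0,"dz":-0.7,"claw":55},{"wx":0,"wy":0,"wz":0,"dx":0,"dy":0,"dz":-1,"claw":55},{"wx":0,"wy":0,"wz":0,"dx":0,"dy":0,"dz":-1,"claw":55}]}}

```text
clock: 11.75
tool_pos: [0.5692, -0.0914, 0.1064]
eef_rot: [-0.0, 1.0, 0.0, 0.003]
contact_force: [0.5, 0.5, -0.3]
opening: 0.698
finger_force: 12.0
```

Emit:
{"op": "step_arm", "data": {"motion": [{"wx":0,"wy":0,"wz":0,"dx":-0.02,"dy":0.4,"dz":0,"claw":55},{"wx":0,"wy":0,"wz":0,"dx":-0.027,"dy":0.932,"dz":0,"claw":55},{"wx":0,"wy":0,"wz":0,"dx":-0.027,"dy":0.932,"dz":0,"claw":55}]}}

```text
clock: 12.05
tool_pos: [0.5689, -0.0086, 0.1034]
eef_rot: [-0.005, 1.0, 0.003, 0.0]
contact_force: [-0.4, 0.5, -0.3]
opening: 0.697
finger_force: 12.0
```

Emit:
{"op": "step_arm", "data": {"motion": [{"wx":0,"wy":0,"wz":0,"dx":-0.02,"dy":0.5,"dz":0,"claw":55},{"wx":0,"wy":0,"wz":0,"dx":-0.027,"dy":0.932,"dz":0,"claw":55}]}}

```text
clock: 12.25
tool_pos: [0.5707, 0.0577, 0.1023]
eef_rot: [0.0, 1.0, -0.0, -0.001]
contact_force: [-0.2, 0.7, 0.3]
opening: 0.699
finger_force: 12.0
```

Emit:
{"op": "step_arm", "data": {"motion": [{"wx":0,"wy":0,"wz":0,"dx":-0.02,"dy":0.5,"dz":0,"claw":55},{"wx":0,"wy":0,"wz":0,"dx":-0.027,"dy":0.932,"dz":0,"claw":55}]}}

```text
clock: 12.45
tool_pos: [0.5727, 0.1336, 0.1024]
eef_rot: [-0.001, 1.0, 0.0, -0.001]
contact_force: [0.5, -0.4, 0.0]
opening: 0.694
finger_force: 12.0
```

Emit:
{"op": "step_arm", "data": {"motion": [{"wx":0,"wy":0,"wz":0,"dx":-0.02,"dy":0.5,"dz":0,"claw":55},{"wx":0,"wy":0,"wz":0,"dx":-0.027,"dy":0.932,"dz":0,"claw":55}]}}

```text
clock: 12.65
tool_pos: [0.5748, 0.2082, 0.1024]
eef_rot: [-0.001, 1.0, -0.0, -0.001]
contact_force: [-0.0, -0.2, -0.6]
opening: 0.697
finger_force: 12.0
```

Emit:
{"op": "step_arm", "data": {"motion": [{"wx":0,"wy":0,"wz":0,"dx":-0.02,"dy":0.5,"dz":0,"claw":55},{"wx":0,"wy":0,"wz":0,"dx":-0.027,"dy":0.932,"dz":0,"claw":55},{"wx":0,"wy":0,"wz":0,"dx":-0.027,"dy":0.932,"dz":0,"claw":55},{"wx":0,"wy":0,"wz":0,"dx":-0.027,"dy":0.932,"dz":0,"claw":55},{"wx":0,"wy":0,"wz":0,"dx":-0.027,"dy":0.932,"dz":0,"claw":55}]}}

```text
clock: 13.15
tool_pos: [0.5776, 0.2786, 0.1024]
eef_rot: [0.0, 1.0, -0.001, -0.0]
contact_force: [-0.3, -0.8, -0.3]
opening: 0.696
finger_force: 12.0
```

Emit:
{"op": "step_arm", "data": {"motion": [{"wx":0,"wy":0,"wz":0,"dx":0,"dy":0.035,"dz":0.3,"claw":55},{"wx":0,"wy":0,"wz":0,"dx":0,"dy":0.035,"dz":0.6,"claw":55},{"wx":0,"wy":0,"wz":0,"dx":0,"dy":0.035,"dz":0.8,"claw":55},{"wx":0,"wy":0,"wz":0,"dx":0,"dy":0.035,"dz":0.9,"claw":55},{"wx":0,"wy":0,"wz":0,"dx":0,"dy":0.035,"dz":0.935,"claw":55},{"wx":0,"wy":0,"wz":0,"dx":0,"dy":0.035,"dz":0.935,"claw":55},{"wx":0,"wy":0,"wz":0,"dx":0,"dy":0.035,"dz":0.935,"claw":55}]}}

```text
clock: 13.85
tool_pos: [0.578, 0.2843, 0.0295]
eef_rot: [-0.0, 1.0, 0.0, 0.001]
contact_force: [-1.0, 0.6, -0.2]
opening: 0.701
finger_force: 12.0
```

Emit:
{"op": "step_arm", "data": {"motion": [{"wx":0,"wy":0,"wz":0,"dx":0,"dy":0,"dz":0.03,"claw":55},{"wx":0,"wy":0,"wz":0,"dx":0,"dy":0,"dz":0.03,"claw":55},{"wx":0,"wy":0,"wz":0,"dx":0,"dy":0,"dz":0.03,"claw":76},{"wx":0,"wy":0,"wz":0,"dx":0,"dy":0,"dz":0.03,"claw":86},{"wx":0,"wy":0,"wz":0,"dx":0,"dy":0,"dz":0.03,"claw":86},{"wx":0,"wy":0,"wz":0,"dx":0,"dy":0,"dz":-0.3,"claw":86},{"wx":0,"wy":0,"wz":0,"dx":0,"dy":0,"dz":-0.7,"claw":88},{"wx":0,"wy":0,"wz":0,"dx":0,"dy":0,"dz":-1,"claw":88}]}}

```text
clock: 14.65
tool_pos: [0.5776, 0.2843, 0.1101]
eef_rot: [-0.0, 1.0, 0.0, 0.0]
contact_force: [0.8, -0.0, -0.4]
opening: 1.001
finger_force: 0.0
```

Emit:
{"op": "step_arm", "data": {"motion": [{"wx":0,"wy":0,"wz":0,"dx":0,"dy":0,"dz":-0.2,"claw":88},{"wx":0,"wy":0,"wz":0,"dx":0.21,"dy":-0.5,"dz":-0.2,"claw":88},{"wx":0,"wy":0,"wz":0,"dx":0.216,"dy":-0.904,"dz":-0.2,"claw":88}]}}

```text
clock: 14.95
tool_pos: [0.5582, 0.2111, 0.1249]
eef_rot: [-0.002, 1.0, -0.0, -0.001]
contact_force: [0.4, -0.1, -0.3]
opening: 1.002
finger_force: 0.0
```

Run:
```python
from m import *
p,d,c=snap('top');C=colour(p)
m=blob(C['yellow'],(190,120,245,195)); cv2.imwrite('pics/t6.png',cv2.resize(p[110:250,180:300,::-1],(514,600)))
W=cloud(d,c);mm=m&(W[...,2]>.05);w=np.array([ray(x,y,.075,c)[:2] for y,x in np.argwhere(mm)],np.float32);print(cv2.minEnclosingCircle(w),np.median(W[mm],0),get_state()['tool_pos'])
```

```text
((0.5554847121238708, 0.2861011028289795), 0.04351048544049263) [0.56616182 0.28012234 0.07366697] [0.55958714 0.2016858  0.12374817]
```

View pics/t6.png

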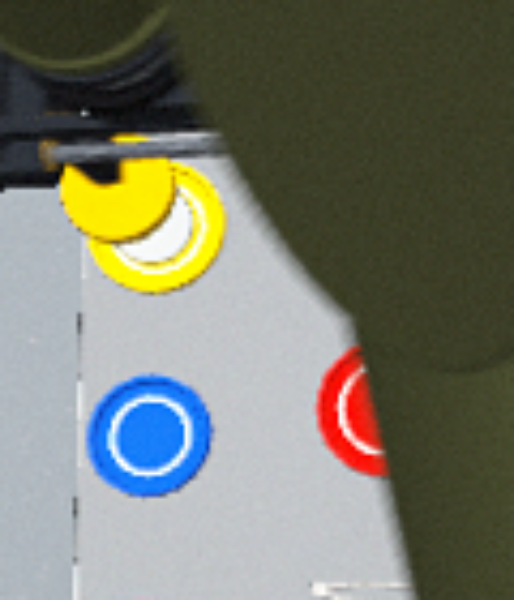

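The yellow cup stands upright in its dish, its foot at (157,228) against the ring centre at about (155,225). Go to the red cup.

Emit:
{"op": "step_arm", "data": {"motion": [{"wx":0,"wy":0,"wz":0,"dx":0.1,"dy":-0.5,"dz":0,"claw":88},{"wx":0,"wy":0,"wz":0,"dx":0.212,"dy":-0.882,"dz":0,"claw":88}]}}

```text
clock: 15.2
tool_pos: [0.543, 0.139, 0.1242]
eef_rot: [0.0, 1.0, -0.001, -0.0]
contact_force: [-0.3, -0.3, -0.3]
opening: 1.0
finger_force: 0.0
```

Emit:
{"op": "step_arm", "data": {"motion": [{"wx":0,"wy":0,"wz":0,"dx":0.1,"dy":-0.5,"dz":0,"claw":88},{"wx":0,"wy":0,"wz":0,"dx":0.212,"dy":-0.882,"dz":0,"claw":88}]}}

```text
clock: 15.4
tool_pos: [0.5258, 0.0677, 0.1241]
eef_rot: [0.0, 1.0, -0.001, -0.001]
contact_force: [0.5, 0.2, -0.4]
opening: 1.0
finger_force: 0.0
```

Emit:
{"op": "step_arm", "data": {"motion": [{"wx":0,"wy":0,"wz":0,"dx":0.1,"dy":-0.5,"dz":0,"claw":88},{"wx":0,"wy":0,"wz":0,"dx":0.212,"dy":-0.882,"dz":0,"claw":88}]}}

```text
clock: 15.6
tool_pos: [0.5088, -0.0028, 0.1242]
eef_rot: [0.001, 1.0, -0.001, -0.0]
contact_force: [0.4, -0.3, 0.4]
opening: 1.0
finger_force: 0.0
```

Emit:
{"op": "step_arm", "data": {"motion": [{"wx":0,"wy":0,"wz":0,"dx":0.1,"dy":-0.5,"dz":0,"claw":88},{"wx":0,"wy":0,"wz":0,"dx":0.212,"dy":-0.882,"dz":0,"claw":88}]}}

```text
clock: 15.8
tool_pos: [0.4919, -0.0733, 0.1242]
eef_rot: [0.001, 1.0, -0.001, -0.0]
contact_force: [-0.4, -0.5, 0.7]
opening: 0.995
finger_force: 0.0
```

Emit:
{"op": "step_arm", "data": {"motion": [{"wx":0,"wy":0,"wz":0,"dx":0.1,"dy":-0.5,"dz":0,"claw":88},{"wx":0,"wy":0,"wz":0,"dx":0.212,"dy":-0.882,"dz":0,"claw":88}]}}

```text
clock: 16.0
tool_pos: [0.475, -0.1438, 0.1242]
eef_rot: [0.001, 1.0, -0.0, -0.0]
contact_force: [0.2, 0.0, 0.3]
opening: 0.999
finger_force: 0.0
```

Emit:
{"op": "step_arm", "data": {"motion": [{"wx":0,"wy":0,"wz":0,"dx":0.1,"dy":-0.5,"dz":0,"claw":88},{"wx":0,"wy":0,"wz":0,"dx":0.212,"dy":-0.882,"dz":0,"claw":88},{"wx":0,"wy":0,"wz":0,"dx":0.212,"dy":-0.882,"dz":0,"claw":88},{"wx":0,"wy":0,"wz":0,"dx":0.212,"dy":-0.882,"dz":0,"claw":88},{"wx":0,"wy":0,"wz":0,"dx":0.212,"dy":-0.882,"dz":0,"claw":88}]}}

```text
clock: 16.5
tool_pos: [0.4593, -0.2104, 0.1246]
eef_rot: [-0.001, 1.0, 0.001, 0.0]
contact_force: [1.4, -0.4, 0.4]
opening: 0.994
finger_force: 0.0
```

Run:
```python
from m import *
print(get_state()['eef_rot'])
def circ(m,z,c):
    cc=max(cv2.findContours(m.astype(np.uint8),0,1)[0],key=cv2.contourArea)
    w=np.array([ray(x,y,z,c)[:2] for x,y in cv2.convexHull(cc)[:,0]],np.float32);return cv2.minEnclosingCircle(w)
p,d,c=snap('wrist');W=cloud(d,c);C=colour(p);print(get_state()['tool_pos'])
print('red',circ(C['red']&(W[...,2]>.05),.072,c))
p,d,c=snap('top');W=cloud(d,c);C=colour(p)
print('ycup',circ(blob(C['yellow'],(185,120,245,195))&(W[...,2]>.05),.075,c))
```

```text
[-1.28452697e-03  9.99998983e-01  5.58071549e-04  2.71092383e-04]
[ 0.45948361 -0.21021871  0.12469362]
red ((0.4551655054092407, -0.22341474890708923), 0.03108089789748192)
ycup ((0.574583888053894, 0.28457945585250854), 0.031747426837682724)
```

Yellow cup is centred to about 1 mm. Now the red cup.

Emit:
{"op": "step_arm", "data": {"motion": [{"wx":0,"wy":0,"wz":0,"dx":0.035,"dy":-0.15,"dz":0,"claw":88},{"wx":0,"wy":0,"wz":0,"dx":0.035,"dy":-0.15,"dz":0.2,"claw":88},{"wx":0,"wy":0,"wz":0,"dx":0.035,"dy":-0.15,"dz":0.6,"claw":88},{"wx":0,"wy":0,"wz":0,"dx":0.035,"dy":-0.15,"dz":1,"claw":88},{"wx":0,"wy":0,"wz":0,"dx":0.035,"dy":-0.15,"dz":1,"claw":88}]}}

```text
clock: 17.1
tool_pos: [0.4536, -0.2236, 0.0419]
eef_rot: [-0.001, 1.0, 0.001, -0.003]
contact_force: [-1.9, -0.6, -0.0]
opening: 1.0
finger_force: 0.0
```

Emit:
{"op": "step_arm", "data": {"motion": [{"wx":0,"wy":0,"wz":0,"dx":0,"dy":0,"dz":0.15,"claw":88},{"wx":0,"wy":0,"wz":0,"dx":0,"dy":0,"dz":0.26,"claw":88},{"wx":0,"wy":0,"wz":0,"dx":0,"dy":0,"dz":0.26,"claw":88},{"wx":0,"wy":0,"wz":0,"dx":0,"dy":0,"dz":0.26,"claw":55},{"wx":0,"wy":0,"wz":0,"dx":0,"dy":0,"dz":0.26,"claw":55},{"wx":0,"wy":0,"wz":0,"dx":0,"dy":0,"dz":0.26,"claw":55},{"wx":0,"wy":0,"wz":0,"dx":0,"dy":0,"dz":0.26,"claw":55},{"wx":0,"wy":0,"wz":0,"dx":0,"dy":0,"dz":0.26,"claw":55}], "force": 12}}

```text
clock: 17.9
tool_pos: [0.4564, -0.2239, 0.0242]
eef_rot: [-0.0, 1.0, -0.0, 0.0]
contact_force: [0.1, 0.6, 2.3]
opening: 0.7
finger_force: 12.0
```

Emit:
{"op": "step_arm", "data": {"motion": [{"wx":0,"wy":0,"wz":0,"dx":0,"dy":0,"dz":0,"claw":55}]}}

```text
clock: 18.0
tool_pos: [0.4563, -0.2239, 0.0241]
eef_rot: [-0.0, 1.0, -0.0, 0.0]
contact_force: [-0.4, -0.6, 3.9]
opening: 0.695
finger_force: 12.0
```

Emit:
{"op": "step_arm", "data": {"motion": [{"wx":0,"wy":0,"wz":0,"dx":0,"dy":0,"dz":-0.3,"claw":55},{"wx":0,"wy":0,"wz":0,"dx":0,"dy":0,"dz":-0.7,"claw":55},{"wx":0,"wy":0,"wz":0,"dx":0,"dy":0,"dz":-1,"claw":55},{"wx":0,"wy":0,"wz":0,"dx":0,"dy":0,"dz":-1,"claw":55}]}}

```text
clock: 18.4
tool_pos: [0.4577, -0.2242, 0.1062]
eef_rot: [-0.0, 1.0, -0.001, 0.002]
contact_force: [0.6, -0.1, -1.2]
opening: 0.692
finger_force: 12.0
```

Emit:
{"op": "step_arm", "data": {"motion": [{"wx":0,"wy":0,"wz":0,"dx":-0.01,"dy":0.4,"dz":0,"claw":55},{"wx":0,"wy":0,"wz":0,"dx":-0.015,"dy":0.932,"dz":0,"claw":55},{"wx":0,"wy":0,"wz":0,"dx":-0.015,"dy":0.932,"dz":0,"claw":55}]}}

```text
clock: 18.7
tool_pos: [0.4576, -0.1425, 0.1036]
eef_rot: [-0.005, 1.0, 0.002, 0.0]
contact_force: [0.7, -0.7, -1.5]
opening: 0.697
finger_force: 12.0
```

Emit:
{"op": "step_arm", "data": {"motion": [{"wx":0,"wy":0,"wz":0,"dx":-0.01,"dy":0.5,"dz":0,"claw":55},{"wx":0,"wy":0,"wz":0,"dx":-0.015,"dy":0.932,"dz":0,"claw":55}]}}

```text
clock: 18.9
tool_pos: [0.4578, -0.0744, 0.1029]
eef_rot: [0.001, 1.0, 0.0, -0.001]
contact_force: [-0.3, 0.8, -1.2]
opening: 0.696
finger_force: 12.0
```

Emit:
{"op": "step_arm", "data": {"motion": [{"wx":0,"wy":0,"wz":0,"dx":-0.01,"dy":0.5,"dz":0,"claw":55},{"wx":0,"wy":0,"wz":0,"dx":-0.015,"dy":0.932,"dz":0,"claw":55}]}}

```text
clock: 19.1
tool_pos: [0.4589, 0.0012, 0.103]
eef_rot: [-0.001, 1.0, 0.0, -0.001]
contact_force: [0.4, 0.7, 0.0]
opening: 0.696
finger_force: 12.0
```

Emit:
{"op": "step_arm", "data": {"motion": [{"wx":0,"wy":0,"wz":0,"dx":-0.01,"dy":0.5,"dz":0,"claw":55},{"wx":0,"wy":0,"wz":0,"dx":-0.015,"dy":0.932,"dz":0,"claw":55}]}}

```text
clock: 19.3
tool_pos: [0.4602, 0.0759, 0.103]
eef_rot: [-0.001, 1.0, -0.0, -0.001]
contact_force: [0.6, 0.3, -0.2]
opening: 0.698
finger_force: 12.0
```

Emit:
{"op": "step_arm", "data": {"motion": [{"wx":0,"wy":0,"wz":0,"dx":-0.01,"dy":0.5,"dz":0,"claw":55},{"wx":0,"wy":0,"wz":0,"dx":-0.015,"dy":0.932,"dz":0,"claw":55},{"wx":0,"wy":0,"wz":0,"dx":-0.015,"dy":0.932,"dz":0,"claw":55},{"wx":0,"wy":0,"wz":0,"dx":-0.015,"dy":0.932,"dz":0,"claw":55},{"wx":0,"wy":0,"wz":0,"dx":-0.015,"dy":0.932,"dz":0,"claw":55}]}}

```text
clock: 19.8
tool_pos: [0.4614, 0.1468, 0.1031]
eef_rot: [0.001, 1.0, -0.001, -0.001]
contact_force: [-0.2, 1.0, -1.1]
opening: 0.7
finger_force: 12.0
```

Emit:
{"op": "step_arm", "data": {"motion": [{"wx":0,"wy":0,"wz":0,"dx":-0.01,"dy":0.03,"dz":0.3,"claw":55},{"wx":0,"wy":0,"wz":0,"dx":-0.01,"dy":0.03,"dz":0.6,"claw":55},{"wx":0,"wy":0,"wz":0,"dx":-0.01,"dy":0.03,"dz":0.8,"claw":55},{"wx":0,"wy":0,"wz":0,"dx":-0.01,"dy":0.03,"dz":0.9,"claw":55},{"wx":0,"wy":0,"wz":0,"dx":-0.01,"dy":0.03,"dz":0.95,"claw":55},{"wx":0,"wy":0,"wz":0,"dx":-0.01,"dy":0.03,"dz":0.95,"claw":55},{"wx":0,"wy":0,"wz":0,"dx":-0.01,"dy":0.03,"dz":0.95,"claw":55}]}}

```text
clock: 20.5
tool_pos: [0.4629, 0.1512, 0.0283]
eef_rot: [-0.0, 1.0, 0.0, 0.0]
contact_force: [-0.2, 0.4, -0.2]
opening: 0.696
finger_force: 12.0
```

Emit:
{"op": "step_arm", "data": {"motion": [{"wx":0,"wy":0,"wz":0,"dx":0,"dy":0,"dz":0.015,"claw":55},{"wx":0,"wy":0,"wz":0,"dx":0,"dy":0,"dz":0.015,"claw":55},{"wx":0,"wy":0,"wz":0,"dx":0,"dy":0,"dz":0.015,"claw":76},{"wx":0,"wy":0,"wz":0,"dx":0,"dy":0,"dz":0.015,"claw":86},{"wx":0,"wy":0,"wz":0,"dx":0,"dy":0,"dz":0.015,"claw":86},{"wx":0,"wy":0,"wz":0,"dx":0,"dy":0,"dz":-0.3,"claw":86},{"wx":0,"wy":0,"wz":0,"dx":0,"dy":0,"dz":-0.7,"claw":88},{"wx":0,"wy":0,"wz":0,"dx":0,"dy":0,"dz":-1,"claw":88}]}}

```text
clock: 21.3
tool_pos: [0.4624, 0.1515, 0.1091]
eef_rot: [-0.0, 1.0, 0.0, -0.0]
contact_force: [0.6, -0.1, -0.5]
opening: 1.001
finger_force: 0.0
```

Emit:
{"op": "step_arm", "data": {"motion": [{"wx":0,"wy":0,"wz":0,"dx":0,"dy":0,"dz":-0.3,"claw":88},{"wx":0,"wy":0,"wz":0,"dx":-0.1,"dy":-0.5,"dz":-0.3,"claw":88},{"wx":0,"wy":0,"wz":0,"dx":-0.26,"dy":-0.904,"dz":-0.3,"claw":88}]}}

```text
clock: 21.6
tool_pos: [0.4833, 0.0782, 0.1326]
eef_rot: [-0.001, 1.0, -0.0, 0.0]
contact_force: [1.0, -0.6, -0.8]
opening: 0.996
finger_force: 0.0
```

Emit:
{"op": "step_arm", "data": {"motion": [{"wx":0,"wy":0,"wz":0,"dx":-0.13,"dy":-0.5,"dz":0,"claw":88},{"wx":0,"wy":0,"wz":0,"dx":-0.26,"dy":-0.904,"dz":0,"claw":88}]}}

```text
clock: 21.8
tool_pos: [0.5042, 0.0041, 0.1317]
eef_rot: [0.0, 1.0, -0.001, -0.0]
contact_force: [0.5, -0.2, -0.7]
opening: 1.0
finger_force: 0.0
```

Emit:
{"op": "step_arm", "data": {"motion": [{"wx":0,"wy":0,"wz":0,"dx":-0.13,"dy":-0.5,"dz":0,"claw":88},{"wx":0,"wy":0,"wz":0,"dx":-0.26,"dy":-0.904,"dz":0,"claw":88}]}}

```text
clock: 22.0
tool_pos: [0.5249, -0.0683, 0.1316]
eef_rot: [0.0, 1.0, -0.0, -0.0]
contact_force: [0.2, 0.2, 1.0]
opening: 1.0
finger_force: 0.0
```

Emit:
{"op": "step_arm", "data": {"motion": [{"wx":0,"wy":0,"wz":0,"dx":-0.13,"dy":-0.5,"dz":0,"claw":88},{"wx":0,"wy":0,"wz":0,"dx":-0.26,"dy":-0.904,"dz":0,"claw":88}]}}

```text
clock: 22.2
tool_pos: [0.5456, -0.1407, 0.1315]
eef_rot: [0.0, 1.0, -0.0, -0.0]
contact_force: [-0.1, 0.1, -0.7]
opening: 0.999
finger_force: 0.0
```

Emit:
{"op": "step_arm", "data": {"motion": [{"wx":0,"wy":0,"wz":0,"dx":-0.13,"dy":-0.5,"dz":0,"claw":88},{"wx":0,"wy":0,"wz":0,"dx":-0.26,"dy":-0.904,"dz":0,"claw":88},{"wx":0,"wy":0,"wz":0,"dx":-0.26,"dy":-0.904,"dz":0,"claw":88},{"wx":0,"wy":0,"wz":0,"dx":-0.26,"dy":-0.904,"dz":0,"claw":88},{"wx":0,"wy":0,"wz":0,"dx":-0.26,"dy":-0.904,"dz":0,"claw":88}]}}

```text
clock: 22.7
tool_pos: [0.5665, -0.2083, 0.1318]
eef_rot: [-0.002, 1.0, 0.001, -0.0]
contact_force: [0.5, -0.2, 0.8]
opening: 0.998
finger_force: 0.0
```

Run:
```python
from m import *
def circ(m,z,c):
    cc=max(cv2.findContours(m.astype(np.uint8),0,1)[0],key=cv2.contourArea)
    w=np.array([ray(x,y,z,c)[:2] for x,y in cv2.convexHull(cc)[:,0]],np.float32);return cv2.minEnclosingCircle(w)
p,d,c=snap('wrist','w7.png');W=cloud(d,c);C=colour(p);s=get_state();print(s['tool_pos'],s['eef_rot'])
m=C['blue']&(W[...,2]>.095)&(abs(W[...,1]+.208)<.04)&(abs(W[...,0]-.565)<.04)
print('vial',circ(m,.104,c),np.median(W[m],0))
p,d,c=snap('top');W=cloud(d,c);C=colour(p)
print('rcup',circ(blob(C['red'],(230,150,310,240))&(W[...,2]>.05),.075,c))
```

```text
[ 0.56658033 -0.20813518  0.13189318] [-1.80597895e-03  9.99998185e-01  5.76992643e-04 -1.89379711e-04]
vial ((0.5661264657974243, -0.21304675936698914), 0.021192889660596848) [ 0.56553643 -0.21335742  0.10309237]
rcup ((0.46203508973121643, 0.15274281799793243), 0.030999278649687767)
```

View pics/w7.png

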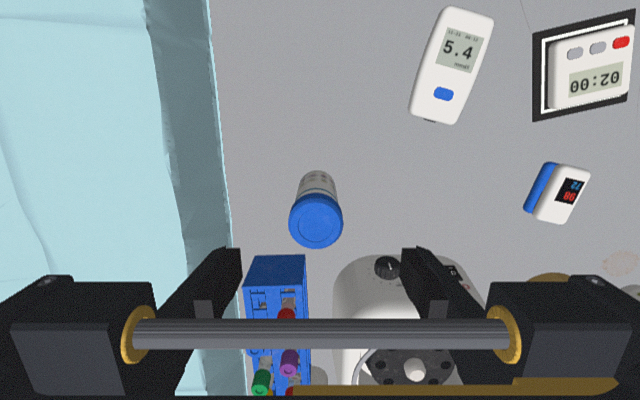

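The red cup is placed within 2 mm. The vial cap is at (316,220), about centred between the fingers. Descend on it.

Emit:
{"op": "step_arm", "data": {"motion": [{"wx":0,"wy":0,"wz":0,"dx":-0.012,"dy":-0.055,"dz":0,"claw":88},{"wx":0,"wy":0,"wz":0,"dx":-0.012,"dy":-0.055,"dz":0.2,"claw":88},{"wx":0,"wy":0,"wz":0,"dx":-0.012,"dy":-0.055,"dz":0.5,"claw":88},{"wx":0,"wy":0,"wz":0,"dx":-0.012,"dy":-0.055,"dz":0.8,"claw":88},{"wx":0,"wy":0,"wz":0,"dx":-0.012,"dy":-0.055,"dz":0.98,"claw":88},{"wx":0,"wy":0,"wz":0,"dx":-0.012,"dy":-0.055,"dz":0.98,"claw":88},{"wx":0,"wy":0,"wz":0,"dx":-0.012,"dy":-0.055,"dz":0.98,"claw":88}]}}

```text
clock: 23.5
tool_pos: [0.568, -0.2142, 0.0534]
eef_rot: [-0.001, 1.0, 0.0, 0.0]
contact_force: [1.1, 0.1, 0.8]
opening: 0.998
finger_force: 0.0
```

Emit:
{"op": "step_arm", "data": {"motion": [{"wx":0,"wy":0,"wz":0,"dx":0,"dy":0,"dz":0,"claw":36},{"wx":0,"wy":0,"wz":0,"dx":0,"dy":0,"dz":0,"claw":36},{"wx":0,"wy":0,"wz":0,"dx":0,"dy":0,"dz":0,"claw":36},{"wx":0,"wy":0,"wz":0,"dx":0,"dy":0,"dz":0,"claw":36},{"wx":0,"wy":0,"wz":0,"dx":0,"dy":0,"dz":0,"claw":36},{"wx":0,"wy":0,"wz":0,"dx":0,"dy":0,"dz":0,"claw":36},{"wx":0,"wy":0,"wz":0,"dx":0,"dy":0,"dz":0,"claw":36},{"wx":0,"wy":0,"wz":0,"dx":0,"dy":0,"dz":0,"claw":36}], "force": 15}}

```text
clock: 24.3
tool_pos: [0.5679, -0.2145, 0.0535]
eef_rot: [-0.0, 1.0, 0.0, 0.0]
contact_force: [-0.3, 0.4, 1.6]
opening: 0.467
finger_force: 15.0
```

Emit:
{"op": "step_arm", "data": {"motion": [{"wx":0,"wy":0,"wz":0,"dx":0,"dy":0,"dz":-0.3,"claw":36},{"wx":0,"wy":0,"wz":0,"dx":0,"dy":0,"dz":-0.7,"claw":36},{"wx":0,"wy":0,"wz":0,"dx":0,"dy":0,"dz":-1,"claw":36}]}}

```text
clock: 24.6
tool_pos: [0.5679, -0.2144, 0.1346]
eef_rot: [-0.0, 1.0, 0.0, 0.0]
contact_force: [1.2, -0.6, -0.5]
opening: 0.464
finger_force: 15.0
```

Emit:
{"op": "step_arm", "data": {"motion": [{"wx":0,"wy":0,"wz":0,"dx":0,"dy":0,"dz":-0.45,"claw":36},{"wx":0,"wy":0,"wz":0,"dx":0.1,"dy":0.45,"dz":-0.45,"claw":36},{"wx":0,"wy":0,"wz":0,"dx":0.205,"dy":0.89,"dz":-0.45,"claw":36}]}}

```text
clock: 24.9
tool_pos: [0.5518, -0.1436, 0.1703]
eef_rot: [0.001, 1.0, -0.0, 0.001]
contact_force: [0.6, 1.6, -1.7]
opening: 0.463
finger_force: 15.0
```

Emit:
{"op": "step_arm", "data": {"motion": [{"wx":0,"wy":0,"wz":0,"dx":0.1,"dy":0.45,"dz":0,"claw":36},{"wx":0,"wy":0,"wz":0,"dx":0.205,"dy":0.89,"dz":0,"claw":36}]}}

```text
clock: 25.1
tool_pos: [0.5342, -0.0709, 0.1694]
eef_rot: [-0.0, 1.0, 0.0, -0.0]
contact_force: [-0.3, 0.3, -1.1]
opening: 0.469
finger_force: 15.0
```

Emit:
{"op": "step_arm", "data": {"motion": [{"wx":0,"wy":0,"wz":0,"dx":0.1,"dy":0.45,"dz":0,"claw":36},{"wx":0,"wy":0,"wz":0,"dx":0.205,"dy":0.89,"dz":0,"claw":36}]}}

```text
clock: 25.3
tool_pos: [0.5178, 0.0003, 0.1694]
eef_rot: [-0.0, 1.0, 0.0, -0.0]
contact_force: [0.8, -0.3, -0.9]
opening: 0.463
finger_force: 15.0
```

Emit:
{"op": "step_arm", "data": {"motion": [{"wx":0,"wy":0,"wz":0,"dx":0.1,"dy":0.45,"dz":0,"claw":36},{"wx":0,"wy":0,"wz":0,"dx":0.205,"dy":0.89,"dz":0,"claw":36}]}}

```text
clock: 25.5
tool_pos: [0.5014, 0.0715, 0.1694]
eef_rot: [-0.0, 1.0, 0.0, -0.0]
contact_force: [1.6, -0.3, -0.9]
opening: 0.466
finger_force: 15.0
```

Emit:
{"op": "step_arm", "data": {"motion": [{"wx":0,"wy":0,"wz":0,"dx":0.1,"dy":0.45,"dz":0,"claw":36},{"wx":0,"wy":0,"wz":0,"dx":0.205,"dy":0.89,"dz":0,"claw":36}]}}

```text
clock: 25.7
tool_pos: [0.4849, 0.1427, 0.1694]
eef_rot: [-0.0, 1.0, -0.0, -0.0]
contact_force: [0.6, 0.4, -0.6]
opening: 0.47
finger_force: 15.0
```

Emit:
{"op": "step_arm", "data": {"motion": [{"wx":0,"wy":0,"wz":0,"dx":0.1,"dy":0.45,"dz":0,"claw":36},{"wx":0,"wy":0,"wz":0,"dx":0.205,"dy":0.89,"dz":0,"claw":36}]}}

```text
clock: 25.9
tool_pos: [0.4685, 0.2139, 0.1693]
eef_rot: [-0.0, 1.0, -0.0, -0.0]
contact_force: [0.4, -0.2, -0.5]
opening: 0.466
finger_force: 15.0
```

Emit:
{"op": "step_arm", "data": {"motion": [{"wx":0,"wy":0,"wz":0,"dx":0.1,"dy":0.45,"dz":0,"claw":36},{"wx":0,"wy":0,"wz":0,"dx":0.205,"dy":0.89,"dz":0,"claw":36},{"wx":0,"wy":0,"wz":0,"dx":0.205,"dy":0.89,"dz":0,"claw":36},{"wx":0,"wy":0,"wz":0,"dx":0.205,"dy":0.89,"dz":0,"claw":36},{"wx":0,"wy":0,"wz":0,"dx":0.205,"dy":0.89,"dz":0,"claw":36}]}}

```text
clock: 26.4
tool_pos: [0.4529, 0.2821, 0.1691]
eef_rot: [0.0, 1.0, -0.001, -0.0]
contact_force: [-0.8, -0.3, -1.9]
opening: 0.464
finger_force: 15.0
```

Emit:
{"op": "step_arm", "data": {"motion": [{"wx":0,"wy":0,"wz":0,"dx":0,"dy":0.02,"dz":0.3,"claw":36},{"wx":0,"wy":0,"wz":0,"dx":0,"dy":0.02,"dz":0.7,"claw":36},{"wx":0,"wy":0,"wz":0,"dx":0,"dy":0.02,"dz":1,"claw":36},{"wx":0,"wy":0,"wz":0,"dx":0,"dy":0.02,"dz":1,"claw":36},{"wx":0,"wy":0,"wz":0,"dx":0,"dy":0.02,"dz":1,"claw":36}]}}

```text
clock: 26.9
tool_pos: [0.453, 0.2844, 0.0896]
eef_rot: [0.0, 1.0, -0.0, -0.0]
contact_force: [0.9, 0.1, -0.8]
opening: 0.468
finger_force: 15.0
```

Emit:
{"op": "step_arm", "data": {"motion": [{"wx":0,"wy":0,"wz":0,"dx":0,"dy":0,"dz":0.15,"claw":36},{"wx":0,"wy":0,"wz":0,"dx":0,"dy":0,"dz":0.28,"claw":36},{"wx":0,"wy":0,"wz":0,"dx":0,"dy":0,"dz":0.36,"claw":36},{"wx":0,"wy":0,"wz":0,"dx":0,"dy":0,"dz":0.38,"claw":36},{"wx":0,"wy":0,"wz":0,"dx":0,"dy":0,"dz":0.38,"claw":36}]}}

```text
clock: 27.4
tool_pos: [0.4524, 0.2854, 0.0588]
eef_rot: [-0.0, 1.0, -0.0, -0.0]
contact_force: [0.5, -0.9, -0.5]
opening: 0.464
finger_force: 15.0
```

Emit:
{"op": "step_arm", "data": {"motion": [{"wx":0,"wy":0,"wz":0,"dx":0,"dy":0,"dz":0.025,"claw":36},{"wx":0,"wy":0,"wz":0,"dx":0,"dy":0,"dz":0.025,"claw":36},{"wx":0,"wy":0,"wz":0,"dx":0,"dy":0,"dz":0.025,"claw":50},{"wx":0,"wy":0,"wz":0,"dx":0,"dy":0,"dz":0.025,"claw":72},{"wx":0,"wy":0,"wz":0,"dx":0,"dy":0,"dz":0.025,"claw":72},{"wx":0,"wy":0,"wz":0,"dx":0,"dy":0,"dz":-0.2,"claw":72},{"wx":0,"wy":0,"wz":0,"dx":0,"dy":0,"dz":-0.6,"claw":72},{"wx":0,"wy":0,"wz":0,"dx":0,"dy":0,"dz":-1,"claw":72}]}}

```text
clock: 28.2
tool_pos: [0.4521, 0.2851, 0.1397]
eef_rot: [-0.001, 1.0, -0.0, -0.001]
contact_force: [-0.2, 0.9, 0.2]
opening: 0.817
finger_force: 0.0
```

Emit:
{"op": "step_arm", "data": {"motion": [{"wx":0,"wy":0,"wz":0,"dx":0,"dy":0,"dz":-0.4,"claw":72},{"wx":0,"wy":0,"wz":0,"dx":0,"dy":-0.4,"dz":-0.4,"claw":72},{"wx":0,"wy":0,"wz":0,"dx":0,"dy":-0.95,"dz":-0.4,"claw":72}]}}

```text
clock: 28.5
tool_pos: [0.4533, 0.2117, 0.1725]
eef_rot: [-0.002, 1.0, 0.002, 0.002]
contact_force: [1.4, -0.7, -0.0]
opening: 0.816
finger_force: 0.0
```

Emit:
{"op": "step_arm", "data": {"motion": [{"wx":0,"wy":0,"wz":0,"dx":0,"dy":-0.5,"dz":0,"claw":72},{"wx":0,"wy":0,"wz":0,"dx":0,"dy":-0.95,"dz":0,"claw":72}]}}

```text
clock: 28.7
tool_pos: [0.4524, 0.1312, 0.1712]
eef_rot: [-0.0, 1.0, -0.0, 0.0]
contact_force: [0.2, 0.5, -0.8]
opening: 0.815
finger_force: 0.0
```

Emit:
{"op": "step_arm", "data": {"motion": [{"wx":0,"wy":0,"wz":0,"dx":0,"dy":-0.5,"dz":0,"claw":72},{"wx":0,"wy":0,"wz":0,"dx":0,"dy":-0.95,"dz":0,"claw":72}]}}

```text
clock: 28.9
tool_pos: [0.4525, 0.0554, 0.1711]
eef_rot: [-0.0, 1.0, -0.0, 0.0]
contact_force: [0.8, -0.5, -0.5]
opening: 0.817
finger_force: 0.0
```

Emit:
{"op": "step_arm", "data": {"motion": [{"wx":0,"wy":0,"wz":0,"dx":0,"dy":-0.5,"dz":0,"claw":72},{"wx":0,"wy":0,"wz":0,"dx":0,"dy":-0.95,"dz":0,"claw":72}]}}

```text
clock: 29.1
tool_pos: [0.4525, -0.0206, 0.1711]
eef_rot: [-0.0, 1.0, -0.0, 0.0]
contact_force: [0.6, -0.5, -0.1]
opening: 0.813
finger_force: 0.0
```

Emit:
{"op": "step_arm", "data": {"motion": [{"wx":0,"wy":0,"wz":0,"dx":0,"dy":-0.5,"dz":0,"claw":72},{"wx":0,"wy":0,"wz":0,"dx":0,"dy":-0.95,"dz":0,"claw":72}]}}

```text
clock: 29.3
tool_pos: [0.4526, -0.0967, 0.1711]
eef_rot: [-0.0, 1.0, -0.0, 0.0]
contact_force: [0.4, -0.2, -1.0]
opening: 0.815
finger_force: 0.0
```

Emit:
{"op": "step_arm", "data": {"motion": [{"wx":0,"wy":0,"wz":0,"dx":0,"dy":-0.5,"dz":0,"claw":72},{"wx":0,"wy":0,"wz":0,"dx":0,"dy":-0.95,"dz":0,"claw":72},{"wx":0,"wy":0,"wz":0,"dx":0,"dy":-0.95,"dz":0,"claw":72},{"wx":0,"wy":0,"wz":0,"dx":0,"dy":-0.95,"dz":0,"claw":72},{"wx":0,"wy":0,"wz":0,"dx":0,"dy":-0.95,"dz":0,"claw":72}]}}

```text
clock: 29.8
tool_pos: [0.4531, -0.1692, 0.1712]
eef_rot: [-0.001, 1.0, 0.0, 0.0]
contact_force: [0.7, -0.1, -0.5]
opening: 0.819
finger_force: 0.0
```

Run:
```python
from m import *
def circ(m,z,c):
    cc=max(cv2.findContours(m.astype(np.uint8),0,1)[0],key=cv2.contourArea)
    w=np.array([ray(x,y,z,c)[:2] for x,y in cv2.convexHull(cc)[:,0]],np.float32);return cv2.minEnclosingCircle(w)
p,d,c=snap('top','t8.png');W=cloud(d,c);C=colour(p);print(get_state()['tool_pos'])
for n,k,b,z in (('vial','blue',(180,170,240,235),.107),('rcup','red',(230,150,310,240),.075),('ycup','yellow',(185,120,245,195),.075)):
    m=C[k].copy();m[W[...,2]<z-.02]=0;m=blob(m,b);print(n,circ(m,z,c),np.median(W[m],0))
for n,b,z in(('oxi',(305,140,332,175),.025),('meter',(350,175,390,225),.02)):
    m=blob(C['white'],b);h=cv2.convexHull(max(cv2.findContours(m.astype(np.uint8),0,1)[0],key=cv2.contourArea))
    w=np.array([ray(x,y,z,c)[:2] for x,y in h[:,0]],np.float32);print(n,cv2.minAreaRect(w))
```

```text
[ 0.45319299 -0.16898422  0.171253  ]
vial ((0.45117589831352234, 0.28538066148757935), 0.022579293698072433) [0.452358   0.28531326 0.10401344]
rcup ((0.46203508973121643, 0.15274281799793243), 0.030999278649687767) [0.46185281 0.15292663 0.07371201]
ycup ((0.574583888053894, 0.28457945585250854), 0.031747426837682724) [0.57495004 0.2851636  0.07361879]
oxi ((0.5736873745918274, 0.027323009446263313), (0.03131743147969246, 0.0619833767414093), 75.48638916015625)
meter ((0.4595757722854614, -0.09405447542667389), (0.05237208679318428, 0.10248523205518723), 72.19781494140625)
```

View pics/t8.png

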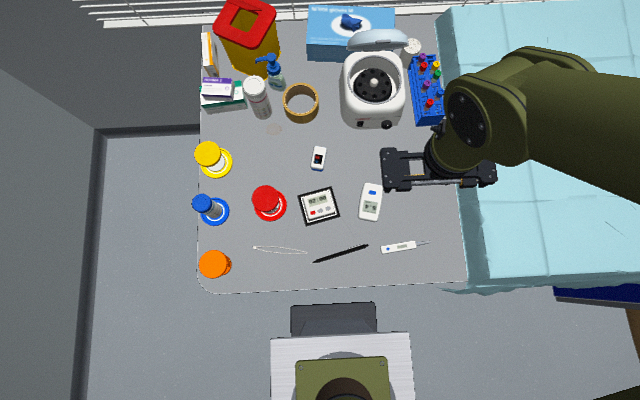

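The cups at (208,153) and (266,200) and the vial at (203,204) stand centred in their dishes. The timer is on the mat at (319,206), the oximeter (318,158) and meter (370,202) are unmoved, and the gripper is clear. Hand in.

```bash
python3 -c "
from plant import workorder
print(workorder.finish_job())"
```

```text
the job is handed in; nothing more can be done
None
```

I handed the job in at about 30 s on the robot's clock with no verdict returned; my last images show both cups and the vial upright within about 2 mm of their dish centres, the timer flat and square inside the outline, and the oximeter and meter where they were.

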